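# Clear the fingerprint pile: heavy tin below, light case on top

### The job

Take the pile on the desk apart from the top down, setting each thing straight on its own place: the loupe standing in the middle of the round dark wooden coaster, the drive in the middle of the flat aluminium dock, then pack the kit box with the heavy ink-pad tin in the middle of its floor and the light card case centred on top of the tin. The drive, tin and case must lie squarely, their long sides along the long side of their dock or box; do not drop anything or let it tip over, and do not shift the mouse, mug or stapler.

Things in the scene. Friction and masses are not known exactly. Their poses are not given: they have to be found in the camera images.
- loupe_mid (a point): Stand loupe: a black upright cylinder 36 mm in diameter and 38 mm high with a glass top, about 80 g; top of the pile, standing on the drive. This point is its centre, 19 mm above its foot; z is its axis, up.
- drive_mid (a point): Portable drive: black slab 70 mm (x) by 46 mm (y) by 22 mm high, about 150 g; second from the top, lying on the tin. This point is its centre, 11 mm above its underside; x along its length, z up.
- tin_mid (a point): Ink-pad tin: bare steel box 98 mm (x) by 58 mm (y) by 26 mm high, about 360 g (the heavy one); third from the top, lying on the card case. Rigid and shut. This point is its centre, 13 mm above its underside; x along its length, z up.
- case_mid (a point): Card case: white plastic box 124 mm (x) by 66 mm (y) by 30 mm high, about 130 g (light); bottom of the pile, lying on the desk. Rigid and shut. This point is its centre, 15 mm above its underside; x along its length, z up. The things of the pile are not quite in line: each is shifted and turned a little on the one below.
- coaster: Round coaster of dark wood, 90 mm in diameter, 6 mm thick, fixed to the desk; the loupe's place. Origin: centre of its underside, on the desk (its top is 6 mm higher).
- dock: Aluminium drive dock, a flat plate 130 mm (x) by 80 mm (y), 8 mm thick, fixed; the drive's place is the middle of the plate, marked by a thin grey pad. A ridge 10 mm thick in x, 60 mm wide, 8 mm higher than the plate, stands across it 58 mm to +x of the middle. Origin: centre of the underside, on the desk (the plate's top is 8 mm higher); x along its length.
- box: Kit box: open grey box, outside 170 mm (x) by 140 mm (y) by 35 mm high, walls and floor 5 mm thick (inside 160 by 130 mm), fixed; place of the tin with the card case on it. Origin: centre of its underside, on the desk (the inner floor is 5 mm higher); x along its long side.
- mouse: Bystander, leave alone: black computer mouse about 58 by 102 mm, 32 mm high, beyond the work, far middle. Origin: centre of its underside.
- mug: Bystander, leave alone: white mug 80 mm in diameter, 92 mm high, far left. Origin: centre of its underside.
- stapler: Bystander, leave alone: red-topped stapler 135 by 36 mm, 46 mm high, far right. Origin: centre of its underside.
Not all that is in view belongs to the job. Leave any blue or purple look-alike of the part that bears tin_mid alone.

How it is judged:
By the outcome, as a careful person would: the job done as asked, in the order asked, and still so for the second after the job is handed in, with the robot touching nothing.
It also fails if it takes over 134 s, if anything falls off the work surface, if the arm or the gripper's body presses on something with over 40 N, if the wrist force passes 120 N, or if a joint passes its speed limit or range.

### The arm

A 7-joint arm with a two-finger parallel gripper is mounted at the origin on the work surface. World frame = base frame: x ahead of the robot, y to its left, z up, the work surface at z = 0. Lengths are in m, angles in rad, forces in N, time in s.
With the tool pointing down it reaches from about 0.35 to 0.9 m from the base axis. Payload 8.1 kg.
Tool frame: the origin (TCP) lies between the finger pads; the fingertips stand 8 mm ahead of it and the grasp point (between the pads) lies 11 mm behind it (arm.tcp_to_tips is the distance from the TCP to the fingertips, in m); z points along the fingers, x is the direction in which the jaws open and shut, and the axes are right-handed (so a half turn about z gives the same grasp; the last joint's range is limited). The gripper opens to 92 mm and grips with 3 to 60 N. Pads are 19 mm wide; open, the fingers measure 130 mm over their backs; the gripper's body (75 mm by 190 mm) begins 47 mm behind the grasp point.
Start: joints at [-1.327, 0.434, 0.025, 1.573, -0.012, 1.134, -0.075], TCP at [0.212, 0.588, 0.235] pointing down, gripper open.
Joint ranges: [-2.62, 2.62], [-0.44, 2.09], [-1.27, 1.32], [0.08, 2.57], [-1.32, 4.46], [0.12, 2], [-2.74, 2.74]. Speed limits (rad/s): [2.22, 2.22, 3.01, 3.01, 3.14, 3.14, 3.14].

### API

Orientations are given as a rotation vector (axis times angle).
In Python, from cell import arm, eyes gives the robot as it stands.
- The arm moves only by the tool play_rows, never from a script. Its argument "rows" is a list of rows, each a list of 3 entries, a list of its own where there are three numbers: the shift along the tool's x, y, z each as a share of 50 cm, from -1 to 1, then the turn, a rotation vector about the tool's x, y, z each as a share of 60 degrees, from -1 to 1, then the opening, from -1 (shut) to 1 (fully open), so that 0 is half open. In form: [[[dx, dy, dz], [ax, ay, az], grip], ...]. A call has 1 to 10 rows; each row is the pose to reach, as a shift and turn from the pose commanded when the call began, along the tool's axes at that moment; what a row does not reach only later rows make up. A row lasts 1/10 s, in which the tool goes at most 50 mm and 8.59 degrees, less where a joint would pass 70% of its speed; a pose out of reach is approached as far as the arm can. A call with a number of a shift or a turn outside -1 to 1 is refused whole. A call with a gripper value outside its range is refused whole. The fingers move at their own pace and stop on an object; "newtons" is the grip in N (left out, the last holds). Time passes only in rows, so rows that repeat a pose let the fingers close. It gives the time, the measured TCP pose, the force and the opening at its end, in the units of the state.
- arm.observe(): the state, without advancing time (a new reading comes with each control period).
- eyes.get_image(name): name is "scene" or "top"; returns (picture, depth): 420x560x3 uint8, red, green, blue; 420x560 float32, m along the optical axis (not along the pixel's ray), 0 where there is no reading.
- eyes.get_calibration(name): a dict with "intrinsics" (3x3 intrinsics, pixels), "R" (3x3) and "t" (3): a world point X has camera coordinates R X + t. Camera axes: x right, y down, z forward; pixel columns grow to the right and rows downward; lengths in m; the calibration is good to about 2 mm. A picture is of the moment at which its call begins. get_calibration takes no time and is no camera call.
- arm.sign_off(): hands the job in, once; it reports no verdict.
The state is a dict: "clock": time; "joints": joint angles; "dq": joint speeds; "joint_efforts": joint torques, N m; "position": TCP position; "ee_rot": TCP orientation; "force": force on the tool from outside, world axes, zero at the start; "ft_torque": the same for the moment, N m; "width": opening from 0.0 (shut) to 1.0 (fully open).
Only numpy, scipy, OpenCV 4.12 (cv2) and the standard library are available. Lean on these libraries where they do the work, as an engineer would, in place of code of your own. Each camera call takes 0.05 s, during which the arm holds its last target.

## Working session

There is one attempt and no reset: what is moved stays moved. The work goes in short steps, Python scripts to look and compute and a tool call to move; the robot and the scene stay as the last step left them, time stands still between calls to the robot, and variables do not carry over. Pictures are saved under pics/ and viewed, and the job is handed in when it is done.

Besides the shell and the picture viewer there is one more tool, called after "Request:" by a JSON object that holds its "op" and its "data". play_rows: Moves the arm, as the interface text tells. Its arguments: {"type":"object","properties":{"rows":{"type":"array","items":{"type":"array"}},"newtons":{"type":"number"}},"required":["rows"]}

```bash
mkdir -p pics; ls; python3 - <<'E'
from cell import arm, eyes
import cv2,numpy as np
s=arm.observe();print(s, arm.tcp_to_tips)
for n in("scene","top"):
    p,d=eyes.get_image(n);cv2.imwrite(f"pics/{n}0.png",p[:,:,::-1]);np.savez(f"pics/{n}0.npz",p=p,d=d)
    c=eyes.get_calibration(n);print(n,c, -c["R"].T@c["t"])
E
```

```text
pics
{'clock': 0.0, 'joints': array([-1.32656244,  0.43521036,  0.02495771,  1.57409424, -0.01157613,
        1.13401966, -0.07511351]), 'dq': array([ 0.00071594, -0.00180818, -0.00092473, -0.00126359, -0.00048815,
       -0.00045287,  0.00077958]), 'joint_efforts': array([ 5.42257239e-04, -6.67853737e+01,  9.85287689e-01, -3.14458680e+01,
       -6.05276437e-02,  4.32628265e-02,  1.66051382e-04]), 'position': array([0.21233164, 0.58728872, 0.23395375]), 'ee_rot': array([ 2.57063370e+00,  1.80414193e+00, -1.88652089e-03]), 'force': array([-0.21348006,  0.695374  , -0.7973575 ]), 'ft_torque': array([-0.03044842, -0.021546  ,  0.02504455]), 'width': 1.0019040218906137} 0.008
scene {'intrinsics': array([[416.25579325,   0.        , 279.76595801],
       [  0.        , 416.25579325, 209.99219097],
       [  0.        ,   0.        ,   1.        ]]), 'R': array([[ 0.59185088,  0.80592903,  0.01381791],
       [ 0.4407303 , -0.30921116, -0.84270117],
       [-0.67488468,  0.5048434 , -0.53820424]]), 't': array([-0.3445132 , -0.19283014,  1.38777429])} [ 1.22547413 -0.48258073  0.58916828]
top {'intrinsics': array([[418.88144337,   0.        , 271.65898598],
       [  0.        , 418.88144337, 209.45155701],
       [  0.        ,   0.        ,   1.        ]]), 'R': array([[-0.02791646, -0.99946111,  0.01726709],
       [-0.98463474,  0.02451529, -0.17289718],
       [ 0.1723807 , -0.02182845, -0.98478851]]), 't': array([0.00534442, 0.58598004, 0.98853207])} [0.40672164 0.01255419 1.07471704]
```

View pics/scene0.png

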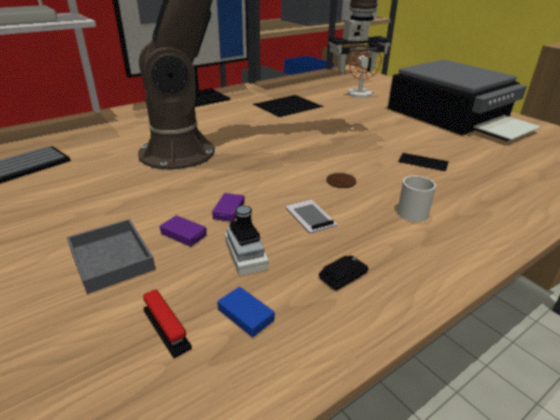

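View pics/top0.png

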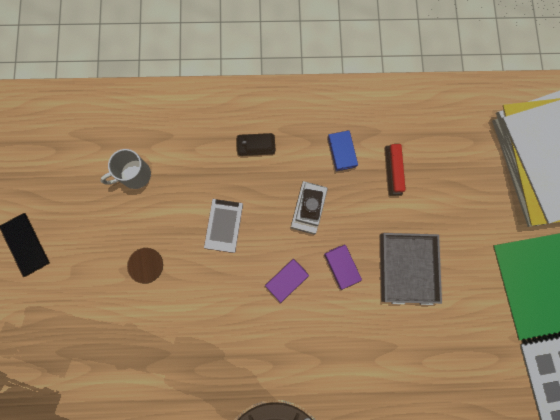

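The scene view shows the pile at about (245,240), the dock at (311,215), the coaster at (341,180) and the box at (110,253). In the top view they are at (311,205), (224,226), (145,265) and (411,268). Two purple look-alikes at (287,281) and (343,267) and a blue one at (343,150) stand close to the work. I'll zoom in and measure.

```bash
cat > h.py <<'E'
import numpy as np,cv2
from cell import arm,eyes
from scipy.spatial.transform import Rotation as Ro
C={n:eyes.get_calibration(n) for n in("scene","top")}
def ray(n,uv,z):
    c=C[n];uv=np.atleast_2d(uv).astype(float);K=c["intrinsics"]
    d=np.c_[(uv-[K[0,2],K[1,2]])/K[0,0],np.ones(len(uv))]@c["R"]
    o=-c["R"].T@c["t"];return o+d*((z-o[2])/d[:,2])[:,None]
def proj(n,X):
    c=C[n];q=np.atleast_2d(X)@c["R"].T+c["t"];q=q@c["intrinsics"].T;return q[:,:2]/q[:,2:]
def cloud(n,d):
    c=C[n];K=c["intrinsics"];v,u=np.mgrid[:420,:560]
    P=np.stack([(u-K[0,2])/K[0,0]*d,(v-K[1,2])/K[1,1]*d,d],-1)
    return (P-c["t"])@c["R"]
def snap(n,tag):
    p,d=eyes.get_image(n);cv2.imwrite(f"pics/{n}{tag}.png",p[:,:,::-1]);np.savez(f"pics/{n}{tag}.npz",p=p,d=d);return p,d
def load(n,tag):
    f=np.load(f"pics/{n}{tag}.npz");return f["p"],f["d"]
def zoom(p,x0,y0,w,h,k,name):
    cv2.imwrite(f"pics/{name}.png",cv2.resize(p[y0:y0+h,x0:x0+w,::-1],None,fx=k,fy=k,interpolation=cv2.INTER_CUBIC))
E
python3 - <<'E'
from h import *
p,d=load("top","0");P=cloud("top",d)
for nm,u,v in[("desk",260,240),("loupe",312,204),("drive",312,191),("tin",318,188),("case",307,228),("dock",224,226),("ridge",228,203),("coaster",145,265),("box",411,268),("purple",287,281),("blue",343,150),("p2",343,267)]:
    print(nm,P[v,u].round(4), np.median(P[v-2:v+3,u-2:u+3,2]).round(4))
zoom(p,270,160,100,150,5,"tz0")   # 500x750
zoom(p,280,170,70,75,8,"tz0")
q,_=load("scene","0");zoom(q,190,190,110,100,6,"sz0")
zoom(p,110,190,150,100,5,"tz1")
zoom(p,370,220,80,95,6,"tz2")
E
```

```text
desk [0.5157 0.0209 0.0014] 0.0006
loupe [ 0.5854 -0.1034  0.1144] 0.1175
drive [ 0.624  -0.109   0.0798] 0.0781
tin [ 0.6367 -0.1273  0.0553] 0.0561
case [ 0.5399 -0.0981  0.0307] 0.0307
dock [0.5532 0.1121 0.0098] 0.0094
ridge [0.6111 0.1005 0.0189] 0.0161
coaster [0.4598 0.3119 0.0056] 0.0066
box [ 0.4338 -0.3608  0.0073] 0.0069
purple [ 0.41   -0.0437  0.024 ] 0.0261
blue [ 0.7437 -0.2018  0.0252] 0.0259
p2 [ 0.4406 -0.1848  0.0232] 0.026
```

View pics/tz0.png

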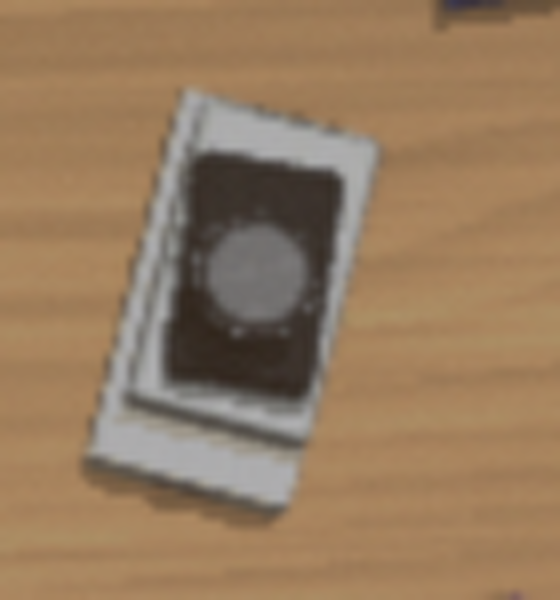

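View pics/sz0.png

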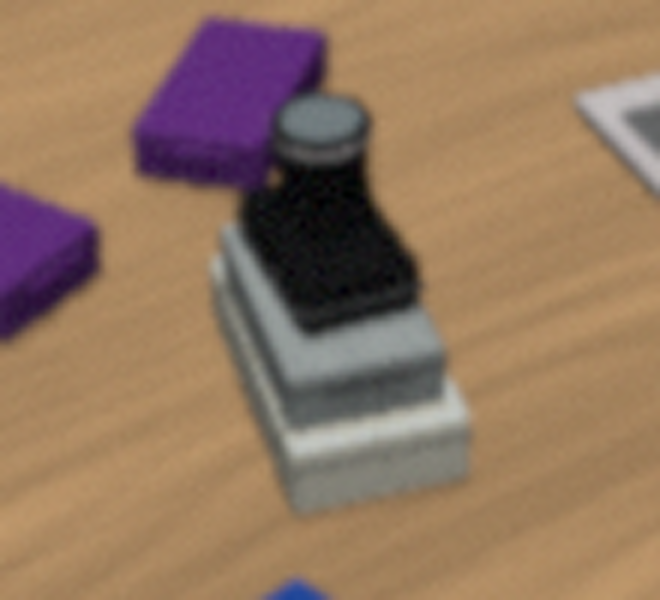

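View pics/tz1.png

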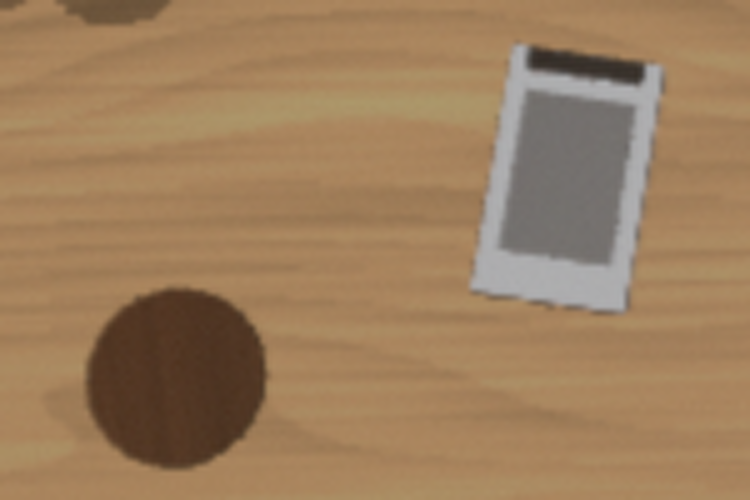

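View pics/tz2.png

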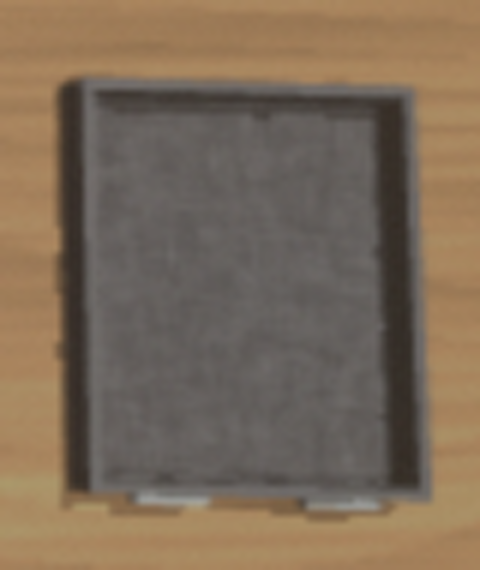

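```bash
cat >> h.py <<'E'
def rect(n,mask,z):
    "min-area rectangle of biggest blob, cast to plane z: centre, sizes, angle of long side (deg)"
    cs,_=cv2.findContours(cv2.resize(mask.astype(np.uint8)*255,None,fx=8,fy=8,interpolation=cv2.INTER_LINEAR)//128,cv2.RETR_EXTERNAL,cv2.CHAIN_APPROX_NONE)
    c=max(cs,key=cv2.contourArea)[:,0].astype(float);c=(c+.5)/8-.5
    X=ray(n,c,z)[:,:2].astype(np.float32)
    (cx,cy),(w,h),a=cv2.minAreaRect(X*1000)
    if h>w:w,h,a=h,w,a+90
    a=(a+90)%180-90
    M=cv2.moments((X*1e4).reshape(-1,1,2));
    return np.round([cx,cy,w,h,a,M["m10"]/M["m00"]/10,M["m01"]/M["m00"]/10,cv2.contourArea((X*1000).reshape(-1,1,2))],1)
def win(m,u0,u1,v0,v1):
    o=np.zeros_like(m);o[v0:v1,u0:u1]=m[v0:v1,u0:u1];return o
E
python3 - <<'E'
from h import *
p,d=load("top","0");P=cloud("top",d);Z=P[...,2]
print("desk std",Z[230:260,245:265].std(),Z[230:260,245:265].mean())
f=p.astype(int);V=f.sum(2);sat=p.max(2).astype(int)-p.min(2)
W=(282,345,175,245)
print("case",rect("top",win(Z>.022,*W),.030))
print("tin",rect("top",win(Z>.049,*W),.056))
print("drive",rect("top",win(Z>.069,*W),.078))
print("loupe",rect("top",win(Z>.1,*W),.116))
dk=win(V<220,*W);dk=cv2.morphologyEx(dk.astype(np.uint8),cv2.MORPH_CLOSE,np.ones((17,17)))
print("drive col",rect("top",dk,.078))
print("pilecol",rect("top",win((sat<45),*W),.03))
print("coaster",rect("top",win(V<250,120,175,240,290),.006))
Wd=(195,250,190,260)
print("dock",rect("top",win(sat<45,*Wd),.008))
print("pad",rect("top",win((sat<45)&(V<420)&(V>230),*Wd),.0085))
print("ridge",rect("top",win((V<230),*Wd),.016))
Wb=(370,450,220,310)
print("box z",rect("top",win(Z>.02,*Wb),.035))
print("floor",rect("top",win((Z<.012)&(sat<45),*Wb),.005))
E
python3 - <<'E'
import sys;sys.path.insert(0,'.')
from h import *
p,d=load("top","0")
for u,v in[(411,268),(224,226),(228,203),(215,215),(145,265),(312,204),(312,191),(384,260),(388,262),(434,260),(440,262)]:print(u,v,p[v,u])
E
```

```text
desk std 0.0019858204828312677 0.0007073679991892427
case [ 593.9 -105.3  127.3   69.1  -16.1  594.1 -105.2 8247.9]
tin [ 598.1 -108.8  101.4   61.6  -17.6  597.8 -108.5 5681.5]
drive [ 593.  -104.8   73.    50.2  -11.   592.9 -105.8 3244.7]
loupe [ 585.2 -102.    37.2   35.3   88.6  585.1 -101.9 1047.5]
drive col [ 576.  -102.2  105.8   46.9  -11.1  586.9 -103.2 3471.2]
pilecol [ 592.5 -104.9  130.3   70.5  -16.6  592.7 -105.  8661.4]
coaster [ 459.5  312.4   89.7   89.1  -45.3  459.5  311.9 6230.5]
dock [ 5.5540e+02  1.1410e+02  1.3350e+02  8.3500e+01 -1.0000e+01  5.5550e+02
  1.1410e+02  1.0582e+04]
pad [ 556.1  114.5   86.2   60.8  -10.3  556.2  114.6 4819.7]
ridge [613.1 103.5  59.8  12.3  80.3 613.  104.4 526.9]
box z [ 4.33200e+02 -3.51800e+02  1.76000e+02  1.49000e+02 -2.00000e+00
  4.34000e+02 -3.51500e+02  2.47415e+04]
floor [ 4.34700e+02 -3.59800e+02  1.63300e+02  1.27000e+02 -3.50000e+00
  4.34800e+02 -3.59300e+02  1.98639e+04]
411 268 [103 100  97]
224 226 [115 112 110]
228 203 [58 51 44]
215 215 [116 112 110]
145 265 [82 54 34]
312 204 [116 114 113]
312 191 [58 50 43]
384 260 [93 88 86]
388 262 [99 94 92]
434 260 [57 50 45]
440 262 [144 122  98]
```

```bash
python3 - <<'E'
from h import *
p,d=load("top","0");g=p.astype(int)
for v in (240,255,270,285,298):print(v,[(u,tuple(g[v,u])) for u in list(range(378,390))])
for v in (240,255,270,285,298):print(v,[(u,tuple(g[v,u])) for u in list(range(430,444))])
for u in (392,410,428):print(u,[(v,tuple(g[v,u])) for v in list(range(230,240))+list(range(296,308))])
E
```

```text
240 [(378, (np.int64(165), np.int64(130), np.int64(92))), (379, (np.int64(130), np.int64(103), np.int64(73))), (380, (np.int64(79), np.int64(63), np.int64(48))), (381, (np.int64(60), np.int64(50), np.int64(42))), (382, (np.int64(59), np.int64(51), np.int64(44))), (383, (np.int64(71), np.int64(65), np.int64(59))), (384, (np.int64(106), np.int64(101), np.int64(98))), (385, (np.int64(110), np.int64(107), np.int64(104))), (386, (np.int64(101), np.int64(97), np.int64(93))), (387, (np.int64(99), np.int64(93), np.int64(91))), (388, (np.int64(97), np.int64(93), np.int64(90))), (389, (np.int64(100), np.int64(95), np.int64(92)))]
255 [(378, (np.int64(165), np.int64(129), np.int64(93))), (379, (np.int64(130), np.int64(102), np.int64(73))), (380, (np.int64(83), np.int64(66), np.int64(52))), (381, (np.int64(60), np.int64(50), np.int64(43))), (382, (np.int64(57), np.int64(48), np.int64(43))), (383, (np.int64(63), np.int64(56), np.int64(51))), (384, (np.int64(104), np.int64(99), np.int64(97))), (385, (np.int64(112), np.int64(108), np.int64(106))), (386, (np.int64(103), np.int64(98), np.int64(96))),
[... 8468 characters left out ...]
.int64(68))), (239, (np.int64(83), np.int64(77), np.int64(72))), (296, (np.int64(109), np.int64(105), np.int64(102))), (297, (np.int64(107), np.int64(102), np.int64(100))), (298, (np.int64(105), np.int64(102), np.int64(98))), (299, (np.int64(95), np.int64(91), np.int64(88))), (300, (np.int64(96), np.int64(93), np.int64(90))), (301, (np.int64(97), np.int64(94), np.int64(89))), (302, (np.int64(111), np.int64(109), np.int64(104))), (303, (np.int64(121), np.int64(120), np.int64(115))), (304, (np.int64(149), np.int64(147), np.int64(141))), (305, (np.int64(134), np.int64(110), np.int64(85))), (306, (np.int64(158), np.int64(132), np.int64(92))), (307, (np.int64(169), np.int64(142), np.int64(100)))]
```

```bash
python3 - <<'E'
from h import *
R=lambda *a:ray("top",a,.035)[:,:2]*1000
L=R((383.35,240),(383.5,255),(383.75,270),(384.1,285),(384.5,298))
r=R((439,240),(439.5,255),(440.3,270),(440.75,285),(441.4,298))
t=R((392,232.6),(410,233.05),(428,233.75)); b=R((392,303),(410,302.5))
for n,e in zip("LrtB",(L,r,t,b)):print(n,e.round(1).tolist())
print(np.polyfit(L[:,0],L[:,1],1),np.polyfit(r[:,0],r[:,1],1),np.polyfit(t[:,1],t[:,0],1))
E
cat > sc.py <<'E'
from h import *
# scene-camera checks
q,d=load("scene","0");P=cloud("scene",d);Z=P[...,2];V=q.astype(int).sum(2)
print("coaster",rect("scene",win(V<250,320,360,165,195),.006))
sat=q.max(2).astype(int)-q.min(2)
print("dock",rect("scene",win(sat<45,280,340,195,235),.008))
print("loupe",rect("scene",win(Z>.11,230,256,200,225),.116))
print("drivetop",rect("scene",win(Z>.07,225,270,200,250),.078))
E
python3 sc.py
```

```text
L [[504.3, -287.5], [466.9, -285.1], [430.1, -283.0], [393.7, -281.2], [362.5, -279.8]]
r [[500.6, -427.6], [463.2, -425.2], [426.2, -423.6], [389.7, -421.1], [358.5, -419.6]]
t [[522.3, -310.7], [520.0, -356.0], [517.0, -401.3]]
B [[350.0, -297.3], [349.9, -341.5]]
[-5.44957960e-02 -2.59811529e+02] [-5.59410869e-02 -3.99509139e+02] [5.79298591e-02 5.40366905e+02]
coaster [ 463.9  309.7   91.9   87.1  -34.9  464.9  309.2 6355.7]
dock [ 5.60300e+02  1.12300e+02  1.42000e+02  8.82000e+01 -1.00000e+01
  5.60000e+02  1.12200e+02  1.16858e+04]
loupe [ 587.7 -103.    45.1   40.1  -61.9  587.7 -102.4 1313.1]
drivetop [ 573.   -97.7  146.    59.2  -23.4  578.9  -97.1 5600.7]
```

```bash
cat > plan.py <<'E'
from h import *
import sys
def plan(x,y,z,yaw,quiet=False):
    s=arm.observe();p=s["position"];R=Ro.from_rotvec(s["ee_rot"]);M=R.as_matrix()
    a=np.radians(yaw);T=np.array([[np.cos(a),np.sin(a),0],[np.sin(a),-np.cos(a),0],[0,0,-1]])
    sh=M.T@(np.array([x,y,z])-p)/.5
    rv=(R.inv()*Ro.from_matrix(T)).as_rotvec(degrees=True)/60
    print("t",round(s["clock"],2),"pos",p.round(4),"yaw",round(np.degrees(np.arctan2(M[1,0],M[0,0])),2),"tilt",M[:2,2].round(4),"F",s["force"].round(1),"w",round(s["width"]*92,1),"j7",s["joints"][6].round(2))
    print("shift",sh.round(4).tolist(),"turn",rv.round(4).tolist())
if __name__=="__main__":plan(*map(float,sys.argv[1:5]))
E
python3 plan.py .585 -.102 .22 79
```

```text
t 0.1 pos [0.2123 0.5874 0.234 ] yaw 70.12 tilt [-0.0004 -0.0013] F [0.4 0.2 0.3] w 91.9 j7 -0.08
shift [-1.0431, 1.1697, 0.0296] turn [0.0, 0.0013, -0.1479]
```

Request:
{"op": "play_rows", "data": {"rows": [[[-0.52,0.585,0],[0,0,0],1],[[-0.52,0.585,0],[0,0,0],1],[[-0.52,0.585,0],[0,0,0],1],[[-0.52,0.585,0],[0,0,0],1],[[-0.52,0.585,0],[0,0,0],1],[[-0.52,0.585,0],[0,0,0],1],[[-0.52,0.585,0],[0,0,0],1],[[-0.52,0.585,0],[0,0,0],1],[[-0.52,0.585,0],[0,0,0],1],[[-0.52,0.585,0],[0,0,0],1]]}}

```text
clock: 1.1
position: [0.3993, 0.2432, 0.2347]
ee_rot: [-2.573, -1.801, 0.0]
force: [-1.3, 0.4, -0.4]
width: 1.004
```

```bash
python3 plan.py .585 -.102 .22 79
```

```text
t 1.1 pos [0.3993 0.2432 0.2347] yaw 69.99 tilt [-0.0003  0.0001] F [-1.3  0.4 -0.4] w 92.4 j7 0.6
shift [-0.5215, 0.5853, 0.0292] turn [-0.0003, 0.0, -0.1502]
```

Request:
{"op": "play_rows", "data": {"rows": [[[-0.521,0.585,0.03],[0,0,-0.15],0.6],[[-0.521,0.585,0.03],[0,0,-0.15],0.6],[[-0.521,0.585,0.03],[0,0,-0.15],0.6],[[-0.521,0.585,0.03],[0,0,-0.15],0.6],[[-0.521,0.585,0.03],[0,0,-0.15],0.6],[[-0.521,0.585,0.03],[0,0,-0.15],0.6],[[-0.521,0.585,0.03],[0,0,-0.15],0.6],[[-0.521,0.585,0.03],[0,0,-0.15],0.6],[[-0.521,0.585,0.03],[0,0,-0.15],0.6],[[-0.521,0.585,0.03],[0,0,-0.15],0.6]]}}

```text
clock: 2.1
position: [0.5861, -0.0999, 0.2188]
ee_rot: [-2.421, -2.0, 0.001]
force: [0.2, 0.9, 0.3]
width: 0.801
```

```bash
python3 plan.py .585 -.102 .13 79; python3 - <<'E'
from h import *
p,d=snap("top","1");q,_=snap("scene","1")
zoom(p,260,140,110,110,5,"tz3");zoom(q,180,130,130,120,5,"sz3")
E
```

```text
t 2.1 pos [ 0.5861 -0.0999  0.2188] yaw 79.12 tilt [-0.0012  0.0004] F [0.2 0.9 0.3] w 73.7 j7 1.62
shift [-0.0046, -0.0011, 0.1777] turn [-0.0012, -0.0001, 0.002]
```

View pics/tz3.png

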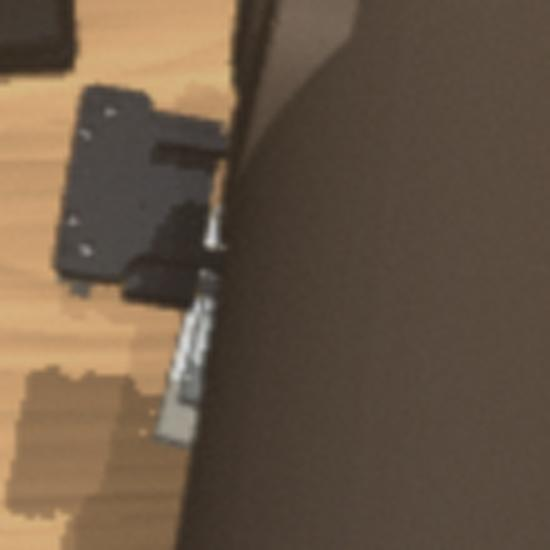

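View pics/sz3.png

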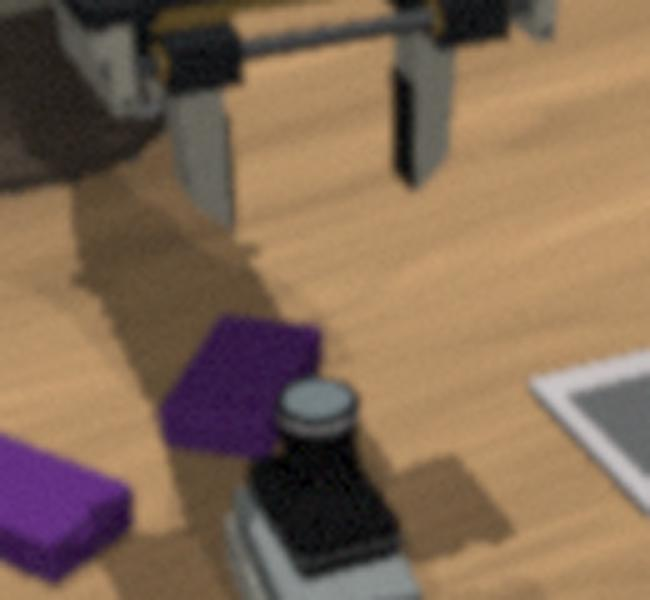

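The top view is mostly blocked by the arm. The scene view shows the fingertips at about (226,175) and (262,167), above the loupe at (243,210). I'll compare the scene camera with the predicted tip corners.

```bash
python3 - <<'E'
from h import *
s=arm.observe();M=Ro.from_rotvec(s["ee_rot"]).as_matrix();w=s["width"]*.046
for sx in(-1,1):
  for o in (0,.019):
    for sy in(-1,1):
      X=s["position"]+M@[sx*(w+o),sy*.0095,.008];u=proj("scene",X)[0];print(sx,o,sy,X.round(4),u.round(1),((u-[180,130])*5).round(0))
q,d=load("scene","0");V=q.astype(int)
E
```

```text
-1 0 -1 [ 0.5695 -0.1322  0.2112] [223.6 170.1] [218. 200.]
-1 0 1 [ 0.5881 -0.1357  0.2111] [226.8 174.2] [234. 221.]
-1 0.019 -1 [ 0.5659 -0.1509  0.2111] [214.3 171.9] [172. 210.]
-1 0.019 1 [ 0.5846 -0.1544  0.2111] [217.4 176.1] [187. 230.]
1 0 -1 [ 0.5831 -0.0599  0.2112] [257.9 163.3] [389. 167.]
1 0 1 [ 0.6018 -0.0634  0.2112] [261.6 167.2] [408. 186.]
1 0.019 -1 [ 0.5866 -0.0412  0.2113] [266.4 161.6] [432. 158.]
1 0.019 1 [ 0.6053 -0.0447  0.2112] [270.2 165.4] [451. 177.]
```

```bash
python3 - <<'E'
from h import *
print(ray("scene",[(322/6+190-.5,122/6+190-.5)],.116))
q,d=load("scene","0")
p,_=load("top","0");V=p.astype(int).sum(2)
m=win((V>250)&(V<420),303,321,195,213)
print(rect("top",m,.116))
# coaster top in scene w/o side: ellipse of contour top half
zoom(q,315,165,55,35,10,"cz")
zoom(q,280,190,65,50,10,"dz")
E
```

```text
[[ 0.58730289 -0.1015692   0.116     ]]
[ 586.3 -102.1   28.4   27.8   -2.4  585.8 -102.4  634.9]
```

View pics/dz.png

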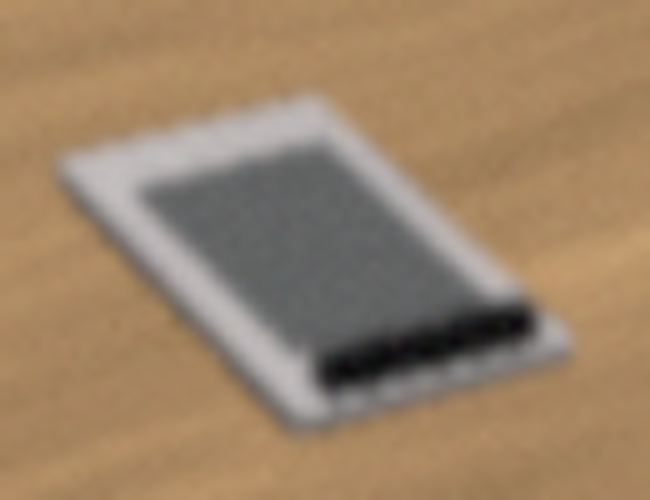

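View pics/cz.png

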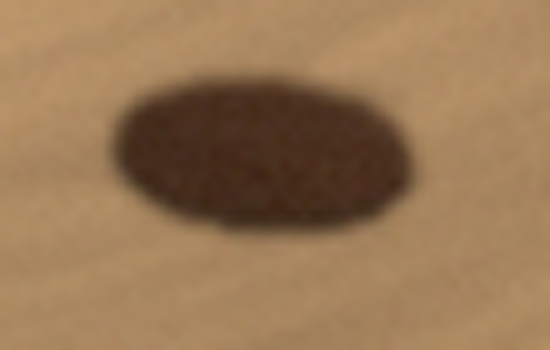

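```bash
python3 plan.py .586 -.102 .09 79
```

```text
t 2.2 pos [ 0.5856 -0.0978  0.2192] yaw 79.31 tilt [-0.001   0.0014] F [ 0.2  0.3 -1.1] w 73.6 j7 1.62
shift [-0.0084, 0.0026, 0.2584] turn [-0.0012, -0.0011, 0.0051]
```

Request:
{"op": "play_rows", "data": {"rows": [[[0,0,0],[0,0,0],0.5],[[0,0,0],[0,0,0],0.5],[[0,0,0.1],[0,0,0],0.5],[[0,0,0.1],[0,0,0],0.5],[[0,0,0.1],[0,0,0],0.5]]}}

```text
clock: 2.7
position: [0.5849, -0.1, 0.1698]
ee_rot: [-2.42, -2.001, 0.003]
force: [0.6, -0.6, 0.9]
width: 0.747
```

```bash
python3 plan.py .586 -.102 .09 79;python3 plan.py .586 -.102 .09 79
```

```text
t 2.7 pos [ 0.5849 -0.1     0.1698] yaw 79.16 tilt [-0.0023  0.0003] F [ 0.6 -0.6  0.9] w 68.7 j7 1.64
shift [-0.0036, 0.0032, 0.1596] turn [-0.0022, 0.0001, 0.0027]
t 2.7 pos [ 0.5849 -0.1     0.1698] yaw 79.16 tilt [-0.0023  0.0003] F [ 0.6 -0.6  0.9] w 68.7 j7 1.64
shift [-0.0036, 0.0032, 0.1596] turn [-0.0022, 0.0001, 0.0027]
```

Request:
{"op": "play_rows", "data": {"rows": [[[-0.003,0.002,0.05],[0,0,0],0.4],[[-0.003,0.002,0.1],[0,0,0],0.4],[[-0.003,0.002,0.13],[0,0,0],0.4],[[-0.003,0.002,0.15],[0,0,0],0.4],[[-0.003,0.002,0.159],[0,0,0],0.4],[[-0.003,0.002,0.159],[0,0,0],0.4],[[-0.003,0.002,0.159],[0,0,0],0.4]]}}

```text
clock: 3.4
position: [0.5871, -0.1023, 0.0913]
ee_rot: [2.421, 2.0, 0.002]
force: [0.3, 0.2, 0.3]
width: 0.698
```

```bash
python3 plan.py .586 -.102 .09 79; python3 - <<'E'
from h import *
p,d=snap("top","2");q,_=snap("scene","2")
zoom(p,260,140,110,110,5,"tz3");zoom(q,190,150,110,110,6,"sz3")
E
```

```text
t 3.4 pos [ 0.5871 -0.1023  0.0913] yaw 79.13 tilt [ 0.0015 -0.0001] F [0.3 0.2 0.3] w 64.2 j7 1.68
shift [0.0003, -0.0022, 0.0026] turn [0.0014, -0.0002, 0.0021]
```

View pics/sz3.png

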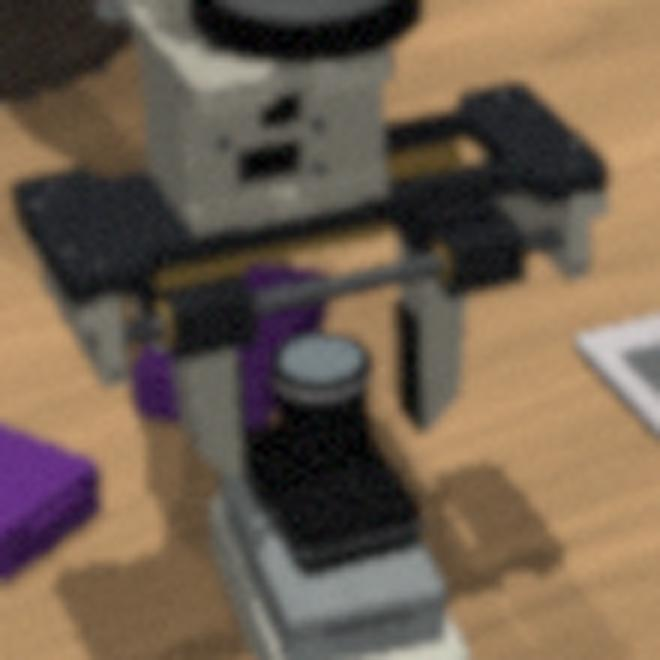

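Request:
{"op": "play_rows", "data": {"rows": [[[0,0,0],[0,0,0],0.0],[[0,0,0],[0,0,0],-0.2],[[0,0,0],[0,0,0],-0.5],[[0,0,0],[0,0,0],-0.5],[[0,0,0],[0,0,0],-0.5],[[0,0,0],[0,0,0],-0.5]], "newtons": 12}}

```text
clock: 4.1
position: [0.5864, -0.1022, 0.0903]
ee_rot: [-2.422, -2.001, -0.0]
force: [0.9, 1.2, 1.1]
width: 0.388
```

```bash
python3 plan.py .586 -.102 .2 79; python3 - <<'E'
from h import *
p,d=snap("top","3");q,_=snap("scene","3")
zoom(p,260,140,110,110,5,"tz3");zoom(q,190,150,110,110,6,"sz3")
E
```

```text
t 4.1 pos [ 0.5864 -0.1022  0.0903] yaw 79.12 tilt [0.     0.0001] F [0.9 1.2 1.1] w 35.7 j7 1.68
shift [0.0003, -0.0008, -0.2195] turn [0.0, -0.0001, 0.0021]
```

View pics/sz3.png

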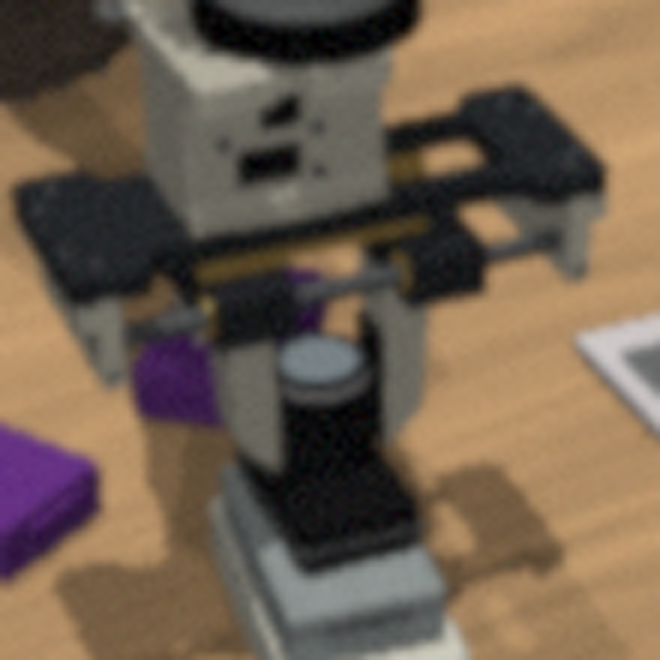

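The loupe is gripped at 35.7 mm, which matches its 36 mm diameter. Lifting.

Request:
{"op": "play_rows", "data": {"rows": [[[0,0,-0.02],[0,0,0],-0.5],[[0,0,-0.05],[0,0,0],-0.5],[[0,0,-0.1],[0,0,0],-0.5],[[0,0,-0.15],[0,0,0],-0.5],[[0,0,-0.2],[0,0,0],-0.5],[[0,0,-0.2],[0,0,0],-0.5]]}}

```text
clock: 4.8
position: [0.5883, -0.1029, 0.1943]
ee_rot: [2.419, 1.998, 0.007]
force: [0.8, -0.4, -0.0]
width: 0.388
```

```bash
python3 plan.py .46 .312 .16 79
```

```text
t 4.8 pos [ 0.5883 -0.1029  0.1943] yaw 79.11 tilt [ 0.0061 -0.0005] F [ 0.8 -0.4 -0. ] w 35.7 j7 1.63
shift [0.7663, -0.4092, 0.0666] turn [0.0058, -0.0007, 0.0018]
```

Request:
{"op": "play_rows", "data": {"rows": [[[0.05,-0.026,0],[0,0,0],-0.5],[[0.13,-0.069,0],[0,0,0],-0.5],[[0.22,-0.116,0],[0,0,0],-0.5],[[0.31,-0.164,0],[0,0,0],-0.5],[[0.4,-0.212,0],[0,0,0],-0.5],[[0.49,-0.259,0],[0,0,0],-0.5],[[0.58,-0.307,0],[0,0,0],-0.5],[[0.67,-0.355,0],[0,0,0],-0.5],[[0.73,-0.386,0.03],[0,0,0],-0.5],[[0.765,-0.405,0.06],[0,0,0],-0.5]]}}

```text
clock: 5.8
position: [0.4577, 0.3159, 0.1598]
ee_rot: [-2.416, -2.006, -0.002]
force: [0.3, -0.1, -0.1]
width: 0.391
```

Request:
{"op": "play_rows", "data": {"rows": [[[0,0,0.0],[0,0,0],-0.5],[[0,0,0.0],[0,0,0],-0.5],[[0,0,0.0],[0,0,0],-0.5],[[0,0,0.0],[0,0,0],-0.5]]}}

```text
clock: 6.2
position: [0.4607, 0.3101, 0.1607]
ee_rot: [2.424, 1.997, 0.001]
force: [-0.1, -0.5, -0.8]
width: 0.39
```

```bash
python3 plan.py .46 .312 .019 79; python3 - <<'E'
from h import *
p,d=snap("top","4");q,_=snap("scene","4")
zoom(p,100,210,110,110,5,"tz4");zoom(q,280,80,110,120,5,"sz4")
E
python3 plan.py .46 .312 .019 79;
```

```text
t 6.2 pos [0.4607 0.3101 0.1607] yaw 78.97 tilt [ 0.0008 -0.    ] F [-0.1 -0.5 -0.8] w 35.9 j7 0.8
shift [0.0035, -0.0023, 0.2834] turn [0.0008, -0.0001, -0.0005]
t 6.3 pos [0.4604 0.3106 0.1607] yaw 79.01 tilt [0.0007 0.0003] F [-0.4  0.8 -0.8] w 36.0 j7 0.8
shift [0.0024, -0.0015, 0.2834] turn [0.0006, -0.0004, 0.0002]
```

View pics/tz4.png

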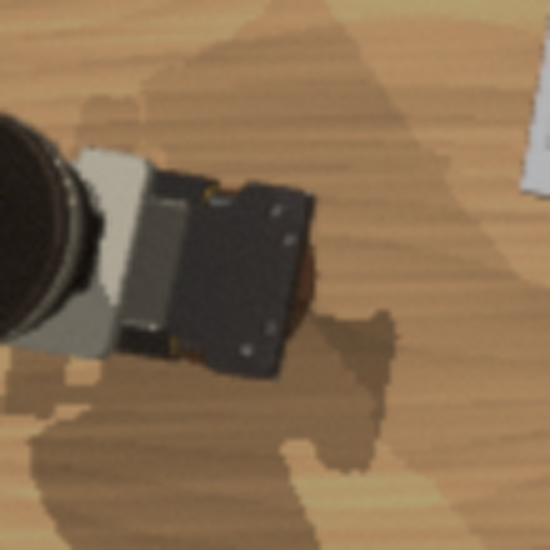

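View pics/sz4.png

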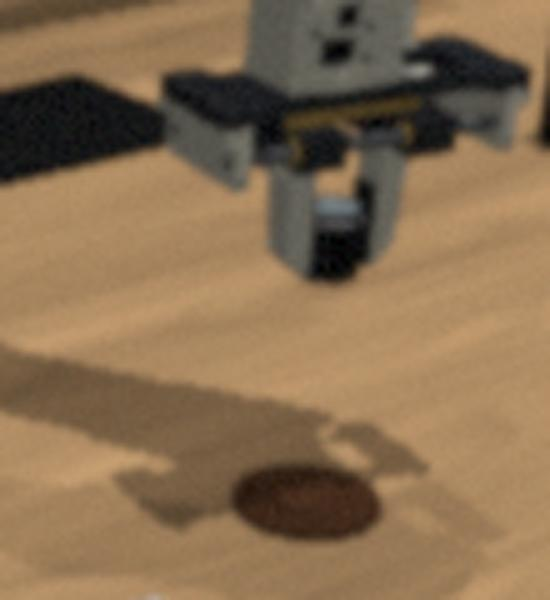

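Request:
{"op": "play_rows", "data": {"rows": [[[0.003,-0.002,0.05],[0,0,0],-0.5],[[0.003,-0.002,0.12],[0,0,0],-0.5],[[0.003,-0.002,0.19],[0,0,0],-0.5],[[0.003,-0.002,0.24],[0,0,0],-0.5],[[0.003,-0.002,0.27],[0,0,0],-0.5],[[0.003,-0.002,0.28],[0,0,0],-0.5],[[0.003,-0.002,0.28],[0,0,0],-0.5],[[0.003,-0.002,0.28],[0,0,0],-0.5],[[0.003,-0.002,0.28],[0,0,0],-0.5],[[0.003,-0.002,0.28],[0,0,0],-0.5]]}}

```text
clock: 7.3
position: [0.4594, 0.3137, 0.0211]
ee_rot: [-2.422, -2.001, -0.003]
force: [0.6, -0.0, -2.0]
width: 0.392
```

Request:
{"op": "play_rows", "data": {"rows": [[[0,0,0.002],[0,0,0],-0.5],[[0,0,0.002],[0,0,0],-0.5],[[0,0,0.002],[0,0,0],-0.5]]}}

```text
clock: 7.6
position: [0.459, 0.3133, 0.0193]
ee_rot: [2.422, 2.001, 0.0]
force: [-0.0, 0.9, -0.4]
width: 0.389
```

```bash
python3 plan.py .46 .312 .0185 79; python3 - <<'E'
from h import *
q,_=snap("scene","5")
zoom(q,300,120,80,80,8,"sz4")
E
```

```text
t 7.6 pos [0.459  0.3133 0.0193] yaw 79.13 tilt [0.0001 0.0001] F [-0.   0.9 -0.4] w 35.8 j7 0.86
shift [-0.0021, 0.0025, 0.0016] turn [0.0001, -0.0001, 0.0021]
```

View pics/sz4.png

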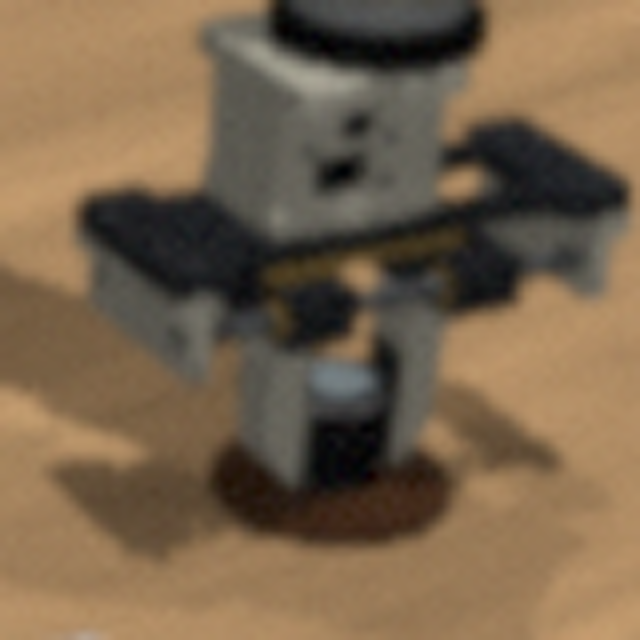

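```bash
python3 - <<'E'
from h import *
print(ray("scene",[(345/8+300-.5,380/8+120-.5)],.045))
q,_=load("scene","0");p,_=load("top","0")
# coaster bounding: top edge pts of ellipse in scene
V=q.astype(int).sum(2)
m=win(V<270,320,360,165,195);ys,xs=np.nonzero(m)
# far half contour only: for each column topmost subpixel
pts=[]
for u in range(xs.min(),xs.max()+1):
    col=V[165:195,u].astype(float);th=290
    k=np.argmax(col<th)
    if k>0: pts.append((u,165+k-1+(col[k-1]-th)/(col[k-1]-col[k])))
X=ray("scene",pts,.006)[:,:2];
from scipy.optimize import least_squares
r=least_squares(lambda c:np.hypot(X[3:-3,0]-c[0],X[3:-3,1]-c[1])-.045,[.46,.31]);print(r.x,np.abs(r.fun).max())
V=p.astype(int).sum(2)
m=(V<270).astype(np.uint8);print(rect("top",win(V<270,120,175,240,290),.006),rect("top",win(V<300,120,175,240,290),.006))
E
```

```text
[[0.46083241 0.31532879 0.045     ]]
[0.46276232 0.31258066] 0.001227516596095532
[ 458.8  312.8   90.2   89.6   88.5  459.4  312.1 6292.5] [ 458.8  311.9   92.7   89.6   88.5  459.5  312.5 6454.6]
```

Request:
{"op": "play_rows", "data": {"rows": [[[0,0,-0.004],[0,0,0],-0.5],[[-0.003,0.002,-0.004],[0,0,0],-0.5],[[-0.003,0.002,-0.004],[0,0,0],-0.5],[[-0.003,0.002,-0.002],[0,0,0],-0.5],[[-0.003,0.002,0],[0,0,0],-0.5],[[-0.003,0.002,0.001],[0,0,0],-0.5],[[-0.003,0.002,0.002],[0,0,0],-0.5],[[-0.003,0.002,0.002],[0,0,0],-0.5],[[-0.003,0.002,0.002],[0,0,0],-0.5]]}}

```text
clock: 8.55
position: [0.4596, 0.3116, 0.0182]
ee_rot: [-2.422, -2.001, 0.0]
force: [-1.2, 0.1, 1.3]
width: 0.387
```

```bash
python3 plan.py .46 .312 .0185 79
```

```text
t 8.55 pos [0.4596 0.3116 0.0182] yaw 79.13 tilt [-0.0001 -0.    ] F [-1.2  0.1  1.3] w 35.6 j7 0.86
shift [0.001, 0.0006, -0.0005] turn [-0.0, 0.0, 0.0021]
```

Request:
{"op": "play_rows", "data": {"rows": [[[0,0,0],[0,0,0],-0.15],[[0,0,0],[0,0,0],-0.05],[[0,0,0],[0,0,0],0.1],[[0,0,0],[0,0,0],0.3],[[0,0,0],[0,0,0],0.4],[[0,0,0],[0,0,0],0.4]]}}

```text
clock: 9.15
position: [0.4597, 0.3116, 0.0182]
ee_rot: [-2.422, -2.001, -0.0]
force: [-0.3, 0.5, -0.3]
width: 0.694
```

Request:
{"op": "play_rows", "data": {"rows": [[[0,0,-0.03],[0,0,0],0.4],[[0,0,-0.1],[0,0,0],0.4],[[0,0,-0.2],[0,0,0],0.4],[[0,0,-0.3],[0,0,0],0.4],[[0,0,-0.38],[0,0,0],0.4],[[0,0,-0.38],[0,0,0],0.4]]}}

```text
clock: 9.75
position: [0.4623, 0.3133, 0.2142]
ee_rot: [-2.422, -2.0, -0.016]
force: [0.4, 0.0, -0.9]
width: 0.702
```

```bash
python3 plan.py .520 -.05 .2 79
```

```text
t 9.75 pos [0.4623 0.3133 0.2142] yaw 79.11 tilt [0.0074 0.0066] F [ 0.4  0.  -0.9] w 64.6 j7 0.79
shift [-0.6919, 0.2504, 0.0244] turn [0.0058, -0.0075, 0.0018]
```

Request:
{"op": "play_rows", "data": {"rows": [[[-0.1,0,0],[0,0,0],0.4],[[-0.2,0,0],[0,0,0],0.4],[[-0.3,0,0],[0,0,0],0.4],[[-0.4,0,0],[0,0,0],0.4],[[-0.467,0.008,0],[0,0,0],0.4],[[-0.467,0.008,0],[0,0,0],0.4]]}}

```text
clock: 10.35
position: [0.4184, 0.0768, 0.208]
ee_rot: [2.428, 1.993, -0.002]
force: [-0.3, 0.7, 0.2]
width: 0.701
```

```bash
python3 - <<'E'
from h import *
p,d=snap("top","6");q,_=snap("scene","6")
E
```

```text
(no output)
```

View pics/top6.png

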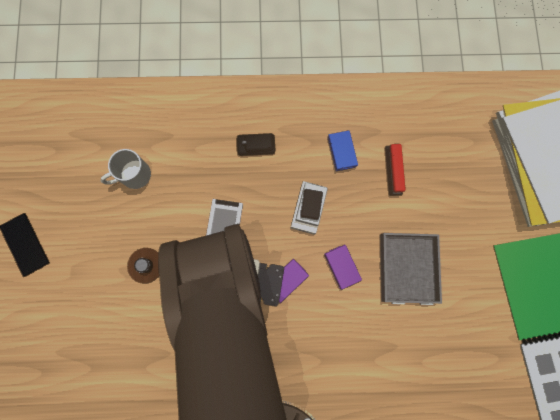

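The top view shows the loupe on the coaster at (143,265) and the drive uncovered on the tin at (311,205).

```bash
python3 - <<'E'
from h import *
p,d=load("top","6");P=cloud("top",d);Z=P[...,2];V=p.astype(int).sum(2)
m=win((V>250)&(V<420),136,150,257,273);print("glass",rect("top",m,.044))
print("loupe z",rect("top",win(Z>.03,130,158,250,280),.044))
W=(282,345,175,245)
for th in(200,230,260):
  dk=win(V<th,303,325,185,226);print("drive col",rect("top",dk,.078))
print("drive z",rect("top",win(Z>.069,*W),.078))
print("tin z",rect("top",win(Z>.049,*W),.056))
print("case z",rect("top",win(Z>.022,*W),.030))
q,_=load("scene","6")
zoom(q,310,130,70,70,8,"sz6")
zoom(p,120,245,50,40,12,"tz6")
zoom(p,285,175,55,65,9,"tz7")
E
python3 plan.py .593 -.105 .11 79
```

```text
glass [459.3 309.8  29.   28.6  88.5 458.9 310.7 642.7]
loupe z [ 458.8  310.2   36.8   36.6   44.9  458.5  310.1 1064.5]
drive col [ 592.1 -105.    70.5   44.9  -11.1  592.9 -106.1 2762. ]
drive col [ 592.1 -105.3   72.3   45.9  -10.7  592.7 -106.3 2886.6]
drive col [ 592.1 -105.2   73.3   48.   -10.4  592.9 -106.6 2994.8]
drive z [ 593.3 -105.    73.1   49.7  -10.8  593.3 -105.8 3234.1]
tin z [ 597.6 -108.4  102.4   60.1  -16.   597.7 -108.6 5674.9]
case z [ 593.9 -104.4  128.2   72.2  -17.8  593.8 -105.2 8283.6]
t 10.45 pos [0.4194 0.0812 0.2082] yaw 79.02 tilt [0.0001 0.0005] F [ 0.1 -0.4 -0. ] w 64.4 j7 1.14
shift [-0.2996, 0.4118, 0.1962] turn [-0.0, -0.0004, 0.0004]
```

View pics/tz6.png

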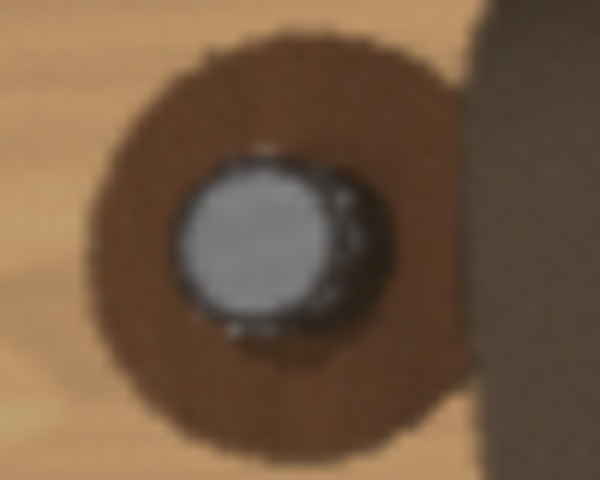

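View pics/sz6.png

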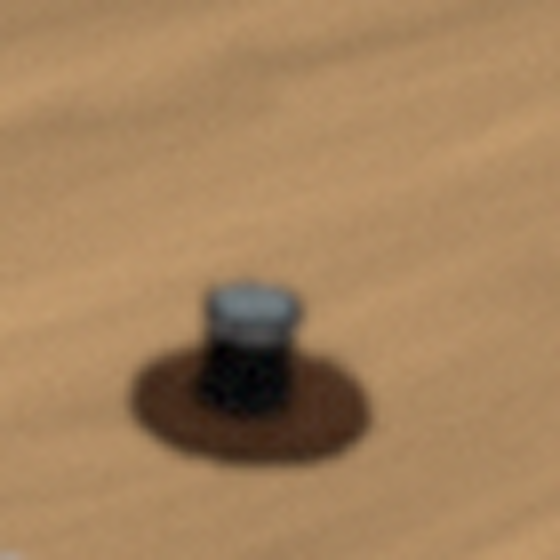

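View pics/tz7.png

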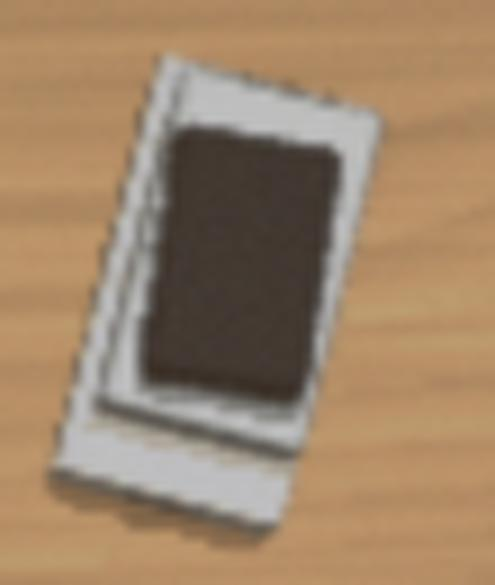

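Request:
{"op": "play_rows", "data": {"rows": [[[-0.05,0.07,0],[0,0,0],0.5],[[-0.1,0.14,0],[0,0,0],0.5],[[-0.15,0.21,0],[0,0,0],0.5],[[-0.2,0.28,0],[0,0,0],0.5],[[-0.25,0.35,0.05],[0,0,0],0.5],[[-0.3,0.411,0.1],[0,0,0],0.5],[[-0.3,0.411,0.15],[0,0,0],0.5],[[-0.3,0.411,0.18],[0,0,0],0.5],[[-0.3,0.411,0.18],[0,0,0],0.5],[[-0.3,0.411,0.18],[0,0,0],0.5]]}}

```text
clock: 11.45
position: [0.5935, -0.1032, 0.118]
ee_rot: [-2.42, -2.003, 0.0]
force: [0.5, -0.4, -0.2]
width: 0.75
```

Request:
{"op": "play_rows", "data": {"rows": [[[0,0,0],[0,0,0],0.5],[[0,0,0],[0,0,0],0.5],[[0,0,0],[0,0,0],0.5],[[0,0,0],[0,0,0],0.5]]}}

```text
clock: 11.85
position: [0.5933, -0.1044, 0.1188]
ee_rot: [2.421, 2.001, 0.001]
force: [-0.9, -0.3, -0.3]
width: 0.751
```

```bash
python3 plan.py .5925 -.1053 .067 79.2
```

```text
t 11.85 pos [ 0.5933 -0.1044  0.1188] yaw 79.13 tilt [0.001  0.0001] F [-0.9 -0.3 -0.3] w 69.1 j7 1.72
shift [-0.002, -0.0013, 0.1036] turn [0.0009, -0.0003, -0.0011]
```

Request:
{"op": "play_rows", "data": {"rows": [[[-0.002,-0.001,0.03],[0,0,0],0.5],[[-0.002,-0.001,0.06],[0,0,0],0.5],[[-0.002,-0.001,0.08],[0,0,0],0.5],[[-0.002,-0.001,0.095],[0,0,0],0.5],[[-0.002,-0.001,0.103],[0,0,0],0.5],[[-0.002,-0.001,0.103],[0,0,0],0.5],[[-0.002,-0.001,0.103],[0,0,0],0.5],[[-0.002,-0.001,0.103],[0,0,0],0.5]]}}

```text
clock: 12.65
position: [0.5927, -0.1055, 0.0672]
ee_rot: [2.422, 2.0, 0.001]
force: [-0.0, -0.0, 0.3]
width: 0.749
```

```bash
python3 plan.py .5925 -.1053 .067 79.2;  python3 - <<'E'
from h import *
q,_=snap("scene","7")
zoom(q,190,150,110,110,6,"sz7")
E
```

```text
t 12.65 pos [ 0.5927 -0.1055  0.0672] yaw 79.12 tilt [ 0.0008 -0.0001] F [-0.  -0.   0.3] w 68.9 j7 1.75
shift [0.0004, -0.0005, 0.0004] turn [0.0008, -0.0001, -0.0013]
```

View pics/sz7.png

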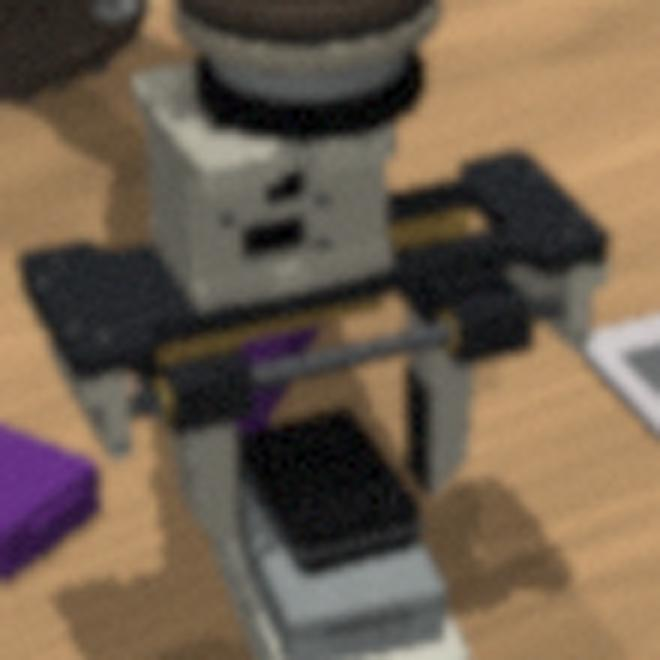

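The fingers straddle the drive and stay clear of the tin. Closing.

Request:
{"op": "play_rows", "data": {"rows": [[[0,0,0],[0,0,0],0.2],[[0,0,0],[0,0,0],0.05],[[0,0,0],[0,0,0],-0.1],[[0,0,0],[0,0,0],-0.2],[[0,0,0],[0,0,0],-0.2],[[0,0,0],[0,0,0],-0.2]], "newtons": 20}}

```text
clock: 13.3
position: [0.5924, -0.1054, 0.0668]
ee_rot: [2.422, 2.001, 0.0]
force: [-1.5, 0.3, 2.7]
width: 0.498
```

```bash
python3 plan.py .5925 -.1053 .167 79.2
```

```text
t 13.3 pos [ 0.5924 -0.1054  0.0668] yaw 79.13 tilt [0.0001 0.0001] F [-1.5  0.3  2.7] w 45.8 j7 1.75
shift [0.0002, 0.0002, -0.2004] turn [0.0001, -0.0001, -0.0012]
```

Request:
{"op": "play_rows", "data": {"rows": [[[0,0,-0.02],[0,0,0],-0.2],[[0,0,-0.06],[0,0,0],-0.2],[[0,0,-0.1],[0,0,0],-0.2],[[0.06,-0.022,-0.12],[0,0,0],-0.2],[[0.14,-0.052,-0.12],[0,0,-0.013],-0.2],[[0.22,-0.082,-0.12],[0,0,-0.013],-0.2],[[0.3,-0.111,-0.12],[0,0,-0.013],-0.2],[[0.37,-0.138,-0.12],[0,0,-0.013],-0.2],[[0.417,-0.155,-0.12],[0,0,-0.013],-0.2],[[0.417,-0.155,-0.12],[0,0,-0.013],-0.2]]}}

```text
clock: 14.3
position: [0.5546, 0.1192, 0.127]
ee_rot: [-2.4, -2.024, -0.002]
force: [0.8, 0.5, -0.7]
width: 0.501
```

Request:
{"op": "play_rows", "data": {"rows": [[[0,0,0.1],[0,0,0],-0.2],[[0,0,0.14],[0,0,0],-0.2],[[0,0,0.14],[0,0,0],-0.2],[[0,0,0.14],[0,0,0],-0.2],[[0,0,0.14],[0,0,0],-0.2],[[0,0,0.14],[0,0,0],-0.2]]}}

```text
clock: 14.9
position: [0.5567, 0.114, 0.0582]
ee_rot: [2.408, 2.016, 0.004]
force: [0.5, -0.4, -1.1]
width: 0.502
```

```bash
python3 plan.py .5558 .1142 .019 79.9;  python3 - <<'E'
from h import *
q,_=snap("scene","8");p,d=snap("top","8")
zoom(q,260,130,110,110,6,"sz7");zoom(p,180,180,90,90,6,"tz8")
E
```

```text
t 14.9 pos [0.5567 0.114  0.0582] yaw 79.89 tilt [0.0025 0.0008] F [ 0.5 -0.4 -1.1] w 46.2 j7 1.38
shift [0.0, -0.002, 0.0785] turn [0.0022, -0.0012, -0.0002]
```

View pics/sz7.png

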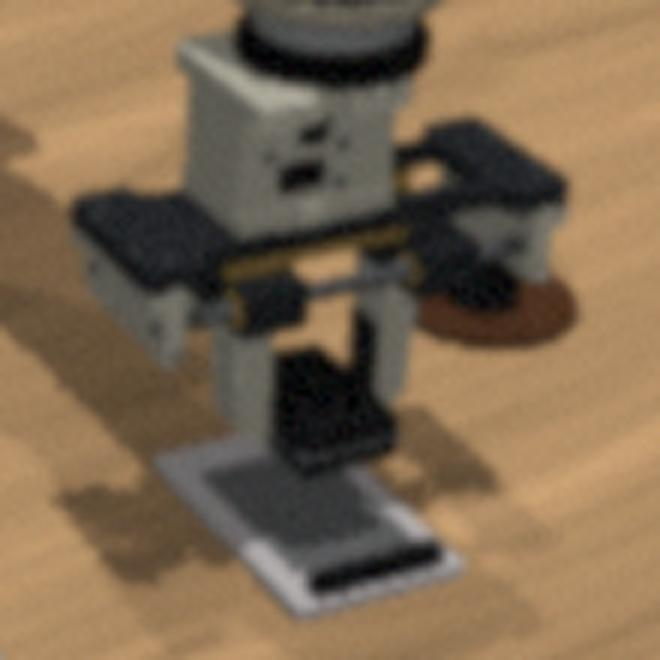

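View pics/tz8.png

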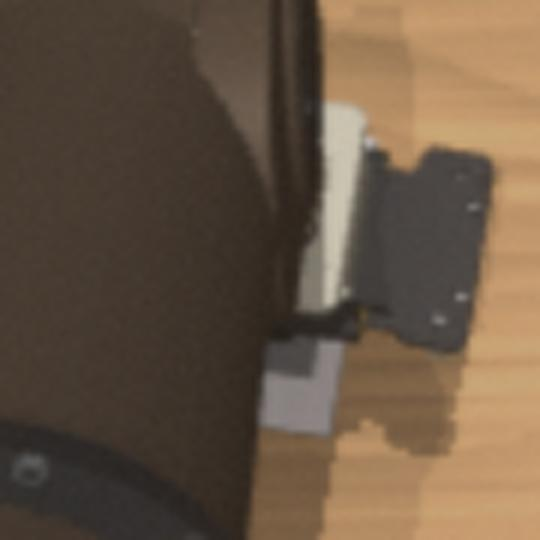

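Request:
{"op": "play_rows", "data": {"rows": [[[0,-0.001,0.03],[0,0,0],-0.2],[[0,-0.001,0.05],[0,0,0],-0.2],[[0,-0.001,0.065],[0,0,0],-0.2],[[0,-0.001,0.074],[0,0,0],-0.2],[[0,-0.001,0.076],[0,0,0],-0.2],[[0,-0.001,0.076],[0,0,0],-0.2],[[0,-0.001,0.076],[0,0,0],-0.2],[[0,-0.001,0.076],[0,0,0],-0.2]]}}

```text
clock: 15.8
position: [0.5553, 0.114, 0.0188]
ee_rot: [2.408, 2.017, 0.0]
force: [-0.0, -0.7, -1.9]
width: 0.5
```

```bash
python3 plan.py .5558 .1142 .019 79.9;  python3 - <<'E'
from h import *
q,_=snap("scene","9")
zoom(q,260,160,90,90,7,"sz7")
E
```

```text
t 15.8 pos [0.5553 0.114  0.0188] yaw 79.9 tilt [0.0003 0.0001] F [-0.  -0.7 -1.9] w 46.0 j7 1.41
shift [0.0005, 0.001, -0.0004] turn [0.0002, -0.0001, 0.0]
```

View pics/sz7.png

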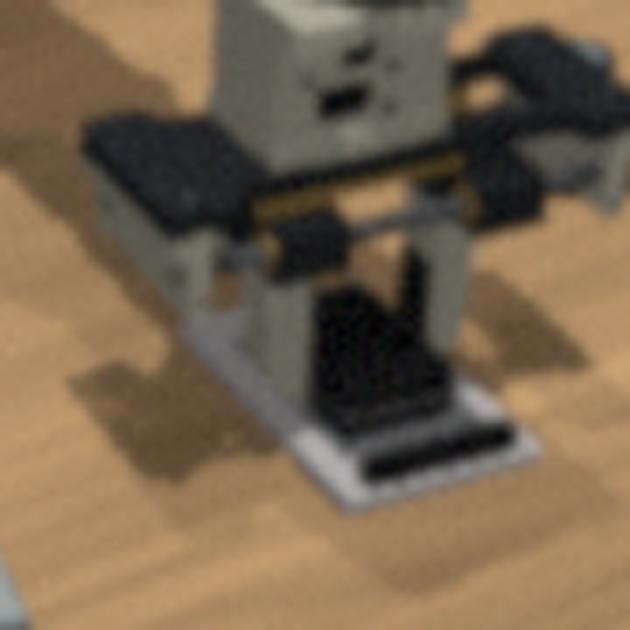

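Request:
{"op": "play_rows", "data": {"rows": [[[0.001,0.001,0.001],[0,0,0],-0.2],[[0.001,0.001,0.001],[0,0,0],-0.2],[[0.001,0.001,0.001],[0,0,0],-0.2]]}}

```text
clock: 16.15
position: [0.5554, 0.1141, 0.0187]
ee_rot: [-2.408, -2.017, 0.001]
force: [-2.9, -1.1, 6.6]
width: 0.498
```

Contact, with 6.6 N upward. Releasing slowly and lifting.

Request:
{"op": "play_rows", "data": {"rows": [[[0,0,0],[0,0,0],0.03],[[0,0,0],[0,0,0],0.1],[[0,0,0],[0,0,0],0.25],[[0,0,0],[0,0,0],0.4],[[0,0,0],[0,0,0],0.5],[[0,0,0],[0,0,0],0.5]]}}

```text
clock: 16.75
position: [0.5557, 0.1145, 0.0182]
ee_rot: [2.408, 2.017, 0.0]
force: [0.7, 0.0, -0.0]
width: 0.747
```

Request:
{"op": "play_rows", "data": {"rows": [[[0,0,-0.03],[0,0,0],0.5],[[0,0,-0.1],[0,0,0],0.5],[[0,0,-0.2],[0,0,0],0.5],[[-0.05,0.0,-0.3],[0,0,0],0.5],[[-0.1,-0.1,-0.35],[0,0,0],0.6],[[-0.15,-0.2,-0.35],[0,0,0],0.6],[[-0.15,-0.3,-0.35],[0,0,0],0.7],[[-0.15,-0.3,-0.35],[0,0,0],0.7],[[-0.15,-0.3,-0.35],[0,0,0],0.7]]}}

```text
clock: 17.65
position: [0.3923, 0.0668, 0.1941]
ee_rot: [-2.406, -2.017, -0.001]
force: [0.3, 0.7, -0.5]
width: 0.847
```

```bash
python3 plan.py .598 -.109 .1 73;  python3 - <<'E'
from h import *
q,_=snap("scene","10");p,d=snap("top","10")
E
```

```text
t 17.65 pos [0.3923 0.0668 0.1941] yaw 79.95 tilt [-0.0004  0.002 ] F [ 0.3  0.7 -0.5] w 77.9 j7 1.17
shift [-0.2747, 0.4666, 0.1874] turn [-0.0008, -0.0018, 0.1158]
```

View pics/top10.png

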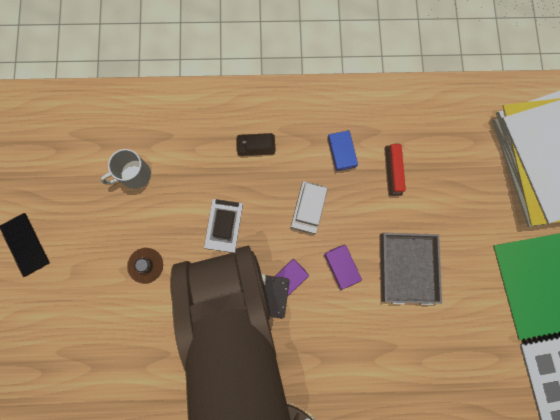

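The top view shows the drive on the dock at (224,225) and the tin bare at (312,204). I'll measure both.

```bash
python3 - <<'E'
from h import *
p,d=load("top","10");P=cloud("top",d);Z=P[...,2];V=p.astype(int).sum(2);sat=p.max(2).astype(int)-p.min(2)
for th in(200,230,250):print("drive",rect("top",win(V<th,210,240,209,245),.030))
print("drive z",rect("top",win(Z>.02,205,243,209,246),.030))
print("dock",rect("top",win(sat<45,195,250,190,253),.008))
W=(282,345,175,245)
for z in(.045,.049,.052):print("tin z",rect("top",win(Z>z,*W),.056))
print("case z",rect("top",win(Z>.022,*W),.030))
zoom(p,285,175,55,65,9,"tz7");zoom(p,195,190,60,70,8,"tz8")
E
```

```text
drive [ 555.4  111.3   72.3   47.7  -10.5  555.5  111.5 3115.4]
drive [ 555.2  111.6   73.7   49.1   -9.6  555.4  111.6 3273.4]
drive [ 554.5  111.7   75.9   49.9  -10.4  555.2  111.6 3360.8]
drive z [ 556.4  113.2   73.2   52.1  -11.9  555.9  112.3 3258.6]
dock [ 5.52500e+02  9.70000e+01  1.33200e+02  1.18600e+02 -9.70000e+00
  5.52300e+02  1.11600e+02  1.10965e+04]
tin z [ 597.9 -108.5  101.9   60.2  -16.1  597.6 -108.5 5730.8]
tin z [ 597.9 -108.6  101.6   60.1  -16.   597.9 -108.6 5650.5]
tin z [ 598.  -108.8  100.1   60.   -16.4  598.  -108.7 5594.5]
case z [ 593.9 -105.4  127.3   69.   -16.4  594.1 -105.3 8248.3]
```

View pics/tz7.png

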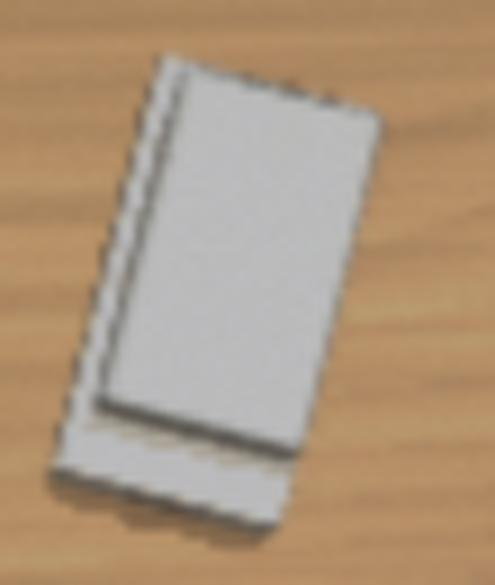

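View pics/tz8.png

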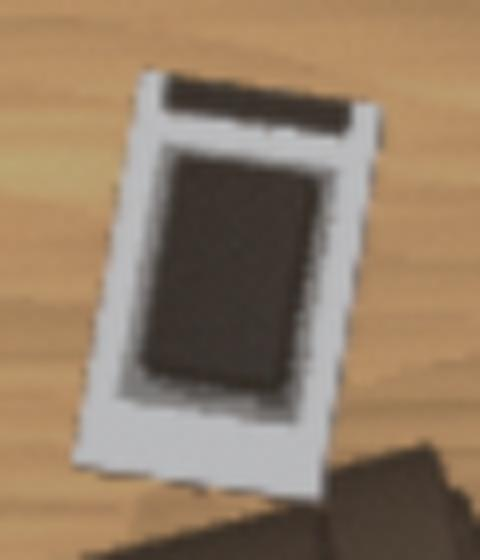

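Request:
{"op": "play_rows", "data": {"rows": [[[-0.05,0.08,0],[0,0,0.03],0.7],[[-0.1,0.17,0],[0,0,0.06],0.7],[[-0.15,0.25,0],[0,0,0.1],0.7],[[-0.2,0.34,0],[0,0,0.1],0.7],[[-0.25,0.42,0.05],[0,0,0.1],0.7],[[-0.274,0.466,0.12],[0,0,0.1],0.7],[[-0.274,0.466,0.18],[0,0,0.1],0.7],[[-0.274,0.466,0.2],[0,0,0.1],0.7],[[-0.274,0.466,0.2],[0,0,0.1],0.7],[[-0.274,0.466,0.2],[0,0,0.1],0.7]]}}

```text
clock: 18.75
position: [0.601, -0.1087, 0.0943]
ee_rot: [2.509, 1.889, 0.001]
force: [-0.4, 0.3, 0.4]
width: 0.847
```

Request:
{"op": "play_rows", "data": {"rows": [[[0,0,0],[0,0,0],0.7],[[0,0,0],[0,0,0],0.7],[[0,0,0],[0,0,0],0.7],[[0,0,0],[0,0,0],0.7]]}}

```text
clock: 19.15
position: [0.6005, -0.1086, 0.0939]
ee_rot: [2.51, 1.889, 0.001]
force: [-0.3, 0.8, 0.2]
width: 0.851
```

```bash
python3 plan.py .598 -.108 .042 73.8
```

```text
t 19.15 pos [ 0.6005 -0.1086  0.0939] yaw 73.92 tilt [0.001  0.0002] F [-0.3  0.8  0.2] w 78.3 j7 1.71
shift [-0.0002, -0.0052, 0.1038] turn [0.0009, -0.0004, 0.0021]
```

Request:
{"op": "play_rows", "data": {"rows": [[[0,-0.004,0],[0,0,0],0.7],[[0,-0.004,0.03],[0,0,0],0.7],[[0,-0.004,0.06],[0,0,0],0.7],[[0,-0.004,0.08],[0,0,0],0.7],[[0,-0.004,0.095],[0,0,0],0.7],[[0,-0.004,0.103],[0,0,0],0.7],[[0,-0.004,0.103],[0,0,0],0.7],[[0,-0.004,0.103],[0,0,0],0.7],[[0,-0.004,0.103],[0,0,0],0.7]]}}

```text
clock: 20.05
position: [0.5987, -0.1084, 0.0422]
ee_rot: [2.51, 1.888, 0.001]
force: [0.6, -0.1, 0.1]
width: 0.848
```

```bash
python3 plan.py .598 -.108 .042 73.8;  python3 - <<'E'
from h import *
q,_=snap("scene","11")
zoom(q,190,150,110,120,6,"sz7")
E
```

```text
t 20.05 pos [ 0.5987 -0.1084  0.0422] yaw 73.9 tilt [ 0.0009 -0.0001] F [ 0.6 -0.1  0.1] w 78.0 j7 1.75
shift [0.0004, -0.0016, 0.0004] turn [0.0009, -0.0002, 0.0017]
```

View pics/sz7.png

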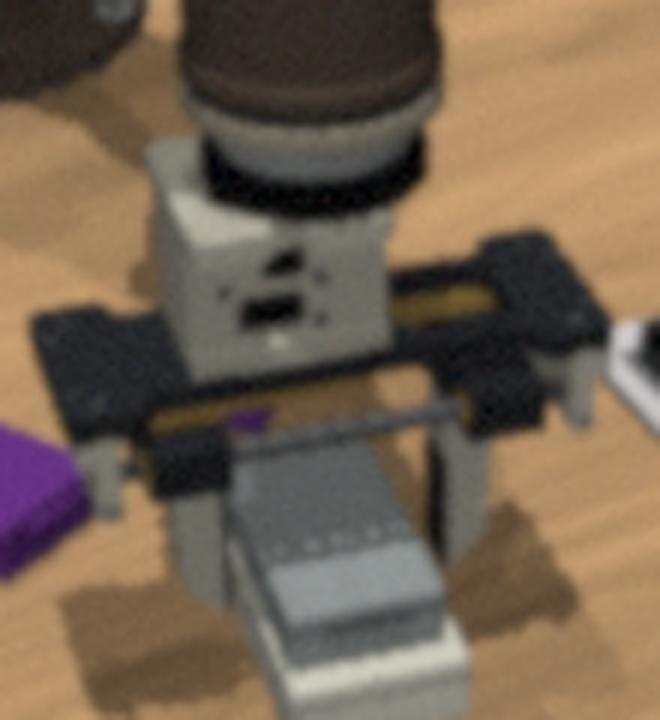

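Good straddle, tips 4 mm above the case. Closing firmly on the tin.

Request:
{"op": "play_rows", "data": {"rows": [[[0,0,0],[0,0,0],0.5],[[0,0,0],[0,0,0],0.35],[[0,0,0],[0,0,0],0.2],[[0,0,0],[0,0,0],0.1],[[0,0,0],[0,0,0],0.0],[[0,0,0],[0,0,0],0.0],[[0,0,0],[0,0,0],0.0]], "newtons": 45}}

```text
clock: 20.8
position: [0.5984, -0.1082, 0.0418]
ee_rot: [-2.51, -1.889, -0.0]
force: [0.2, 0.6, 2.8]
width: 0.626
```

```bash
python3 plan.py .598 -.108 .142 73.8
```

```text
t 20.8 pos [ 0.5984 -0.1082  0.0418] yaw 73.91 tilt [0.0001 0.0001] F [0.2 0.6 2.8] w 57.6 j7 1.75
shift [0.0002, -0.0008, -0.2003] turn [0.0001, -0.0002, 0.0018]
```

Request:
{"op": "play_rows", "data": {"rows": [[[0,0,-0.004],[0,0,0],0.0],[[0,0,-0.01],[0,0,0],0.0],[[0,0,-0.03],[0,0,0],0.0],[[0,0,-0.06],[0,0,0],0.0],[[0,0,-0.1],[0,0,0],0.0],[[0,0,-0.14],[0,0,0],0.0],[[0,0,-0.17],[0,0,0],0.0],[[0,0,-0.17],[0,0,0],0.0],[[0,0,-0.17],[0,0,0],0.0]]}}

```text
clock: 21.7
position: [0.5983, -0.1081, 0.1269]
ee_rot: [2.51, 1.889, 0.001]
force: [-0.4, -0.3, -3.2]
width: 0.628
```

```bash
python3 plan.py .435 -.353 .127 86.8;  python3 - <<'E'
from h import *
q,_=snap("scene","12")
zoom(q,190,120,110,150,5,"sz7")
E
```

```text
t 21.7 pos [ 0.5983 -0.1081  0.1269] yaw 73.92 tilt [0.0006 0.0002] F [-0.4 -0.3 -3.2] w 57.8 j7 1.69
shift [-0.5611, -0.1782, -0.0005] turn [0.0005, -0.0003, -0.2147]
```

View pics/sz7.png

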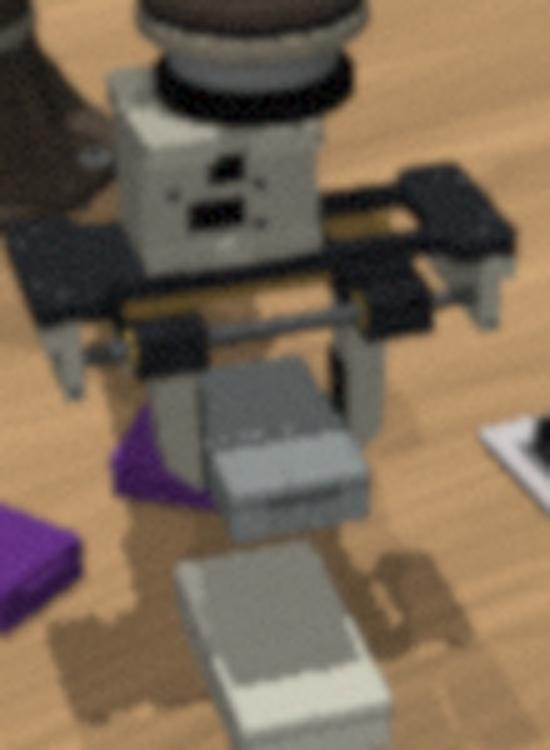

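Request:
{"op": "play_rows", "data": {"rows": [[[-0.04,-0.013,0],[0,0,-0.02],0.0],[[-0.11,-0.035,0],[0,0,-0.05],0.0],[[-0.19,-0.06,0],[0,0,-0.08],0.0],[[-0.27,-0.086,0],[0,0,-0.11],0.0],[[-0.35,-0.111,0],[0,0,-0.14],0.0],[[-0.43,-0.137,0],[0,0,-0.17],0.0],[[-0.5,-0.159,0],[0,0,-0.2],0.0],[[-0.54,-0.171,0],[0,0,-0.215],0.0],[[-0.561,-0.178,0],[0,0,-0.215],0.0],[[-0.561,-0.178,0],[0,0,-0.215],0.0]]}}

```text
clock: 22.75
position: [0.4338, -0.354, 0.1261]
ee_rot: [-2.285, -2.154, 0.001]
force: [0.2, -0.2, -3.9]
width: 0.626
```

Request:
{"op": "play_rows", "data": {"rows": [[[0,0,0],[0,0,0],0.0],[[0,0,0.05],[0,0,0],0.0],[[0,0,0.08],[0,0,0],0.0],[[0,0,0.1],[0,0,0],0.0],[[0,0,0.1],[0,0,0],0.0],[[0,0,0.1],[0,0,0],0.0],[[0,0,0.1],[0,0,0],0.0],[[0,0,0.1],[0,0,0],0.0]]}}

```text
clock: 23.55
position: [0.4356, -0.3533, 0.0774]
ee_rot: [2.281, 2.158, 0.001]
force: [-0.4, 0.5, -3.8]
width: 0.624
```

```bash
python3 plan.py .435 -.353 .0175 86.8;  python3 - <<'E'
from h import *
q,_=snap("scene","13");p,d=snap("top","13")
zoom(q,50,150,130,150,5,"sz7");zoom(p,370,215,90,100,6,"tz8")
E
```

```text
t 23.55 pos [ 0.4356 -0.3533  0.0774] yaw 86.81 tilt [ 0.0012 -0.0006] F [-0.4  0.5 -3.8] w 57.4 j7 2.42
shift [0.0007, -0.0013, 0.1199] turn [0.0011, 0.0005, 0.0002]
```

View pics/sz7.png

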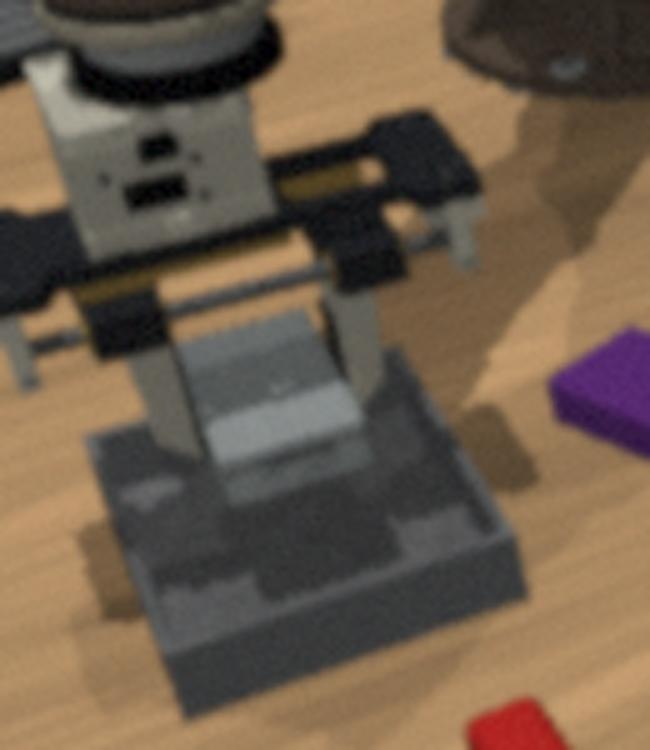

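View pics/tz8.png

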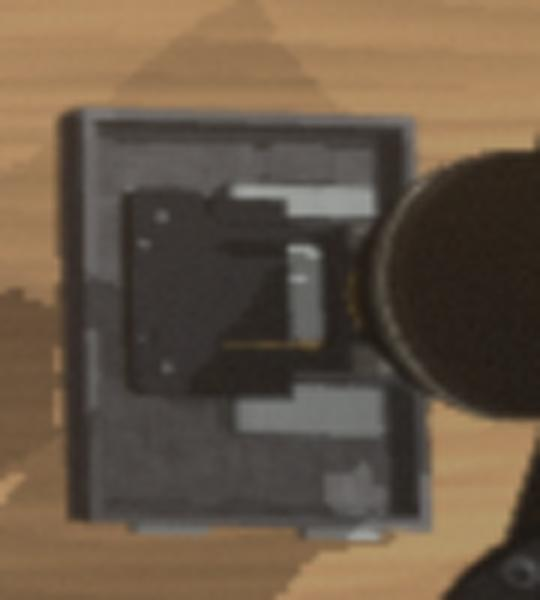

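Request:
{"op": "play_rows", "data": {"rows": [[[0,-0.001,0.03],[0,0,0],0.0],[[0,-0.001,0.06],[0,0,0],0.0],[[0,-0.001,0.085],[0,0,0],0.0],[[0,-0.001,0.105],[0,0,0],0.0],[[0,-0.001,0.115],[0,0,0],0.0],[[0,-0.001,0.117],[0,0,0],0.0],[[0,-0.001,0.117],[0,0,0],0.0],[[0,-0.001,0.117],[0,0,0],0.0],[[0,-0.001,0.117],[0,0,0],0.0]]}}

```text
clock: 24.55
position: [0.4348, -0.3533, 0.0187]
ee_rot: [2.282, 2.158, 0.0]
force: [0.5, -0.1, -4.0]
width: 0.626
```

```bash
python3 plan.py .435 -.353 .0165 86.8;  python3 - <<'E'
from h import *
q,_=snap("scene","14")
zoom(q,50,150,130,150,5,"sz7")
E
```

```text
t 24.55 pos [ 0.4348 -0.3533  0.0187] yaw 86.8 tilt [ 0.0007 -0.0004] F [ 0.5 -0.1 -4. ] w 57.6 j7 2.46
shift [0.0006, 0.0003, 0.0044] turn [0.0007, 0.0003, 0.0001]
```

View pics/sz7.png

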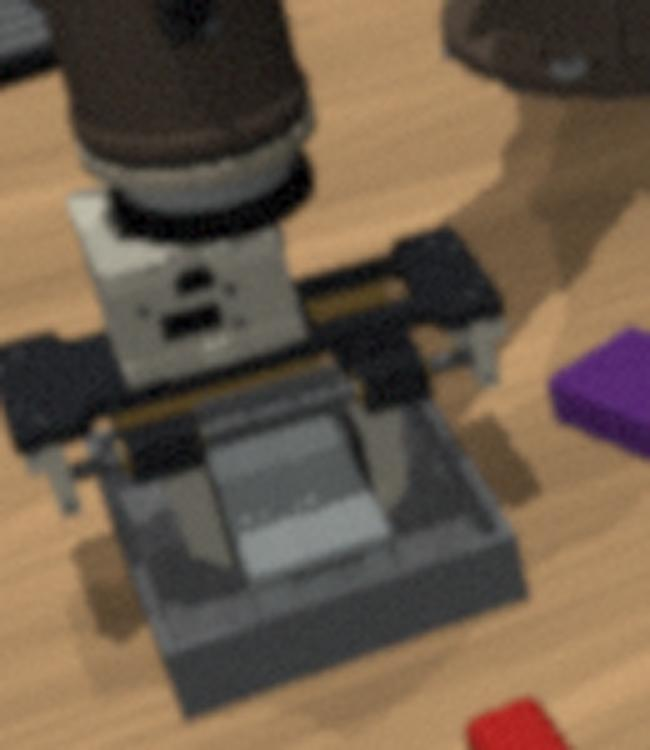

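Request:
{"op": "play_rows", "data": {"rows": [[[0,0,0.001],[0,0,0],0.0],[[0,0,0.002],[0,0,0],0.0],[[0,0,0.003],[0,0,0],0.0],[[0,0,0.003],[0,0,0],0.0],[[0,0,0.003],[0,0,0],0.0]]}}

```text
clock: 25.1
position: [0.4346, -0.3531, 0.0168]
ee_rot: [2.282, 2.159, 0.0]
force: [-0.2, 0.2, 0.2]
width: 0.632
```

Request:
{"op": "play_rows", "data": {"rows": [[[0,0,0.0005],[0,0,0],0.25],[[0,0,0.0005],[0,0,0],0.28],[[0,0,0],[0,0,0],0.33],[[0,0,0],[0,0,0],0.4],[[0,0,0],[0,0,0],0.45],[[0,0,0],[0,0,0],0.45]]}}

```text
clock: 25.7
position: [0.4346, -0.3531, 0.0167]
ee_rot: [2.282, 2.159, 0.0]
force: [-0.0, 0.4, -0.3]
width: 0.721
```

Request:
{"op": "play_rows", "data": {"rows": [[[0,0,-0.02],[0,0,0],0.45],[[0,0,-0.06],[0,0,0],0.45],[[0,0,-0.12],[0,0,0],0.45],[[0,0,-0.2],[0,0,0],0.6],[[0,0,-0.28],[0,0,0],0.86],[[0,0,-0.28],[0,0,0],0.86]]}}

```text
clock: 26.3
position: [0.4367, -0.3554, 0.1625]
ee_rot: [2.277, 2.152, 0.004]
force: [0.1, -0.7, -0.4]
width: 0.907
```

```bash
python3 plan.py .45 -.16 .157 73.8
```

```text
t 26.3 pos [ 0.4367 -0.3554  0.1625] yaw 86.77 tilt [ 0.0076 -0.0048] F [ 0.1 -0.7 -0.4] w 83.4 j7 2.36
shift [0.3918, 0.0045, 0.0093] turn [0.008, 0.0033, 0.2162]
```

Request:
{"op": "play_rows", "data": {"rows": [[[0.08,-0.01,0],[0,0,0.05],0.86],[[0.16,-0.02,0],[0,0,0.1],0.86],[[0.25,-0.03,0],[0,0,0.15],0.86],[[0.34,-0.04,0],[0,0,0.2],0.86],[[0.43,-0.05,0],[0,0,0.222],0.86],[[0.52,-0.06,0],[0,0,0.222],0.86],[[0.544,-0.06,0],[0,0,0.222],0.86],[[0.544,-0.06,0],[0,0,0.222],0.86]]}}

```text
clock: 27.1
position: [0.4197, -0.0776, 0.1568]
ee_rot: [-2.513, -1.885, -0.001]
force: [-0.5, -0.6, 0.5]
width: 0.932
```

```bash
python3 - <<'E'
from h import *
q,_=snap("scene","15");p,d=snap("top","15")
P=cloud("top",d);Z=P[...,2];V=p.astype(int).sum(2)
W=(282,345,175,245)
for z in (.018,.022,.026):print("case z",rect("top",win(Z>z,*W),.030))
sat=p.max(2).astype(int)-p.min(2)
print("case col",rect("top",win((V>420)&(sat<45),*W),.030))
Wb=(384,437,238,300)
for th in(330,360,400):print("tin",rect("top",win(V>th,*Wb),.031))
for z in(.018,.022,.025):print("tinz",rect("top",win(Z>z,*Wb),.031))
zoom(p,370,220,80,95,6,"tz8")
zoom(p,280,170,70,75,8,"tz7")
E
python3 plan.py .594 -.105 .06 73.8
```

```text
case z [ 5.80000e+02 -1.24200e+02  1.64100e+02  1.37700e+02 -1.50000e+00
  5.71300e+02 -1.12400e+02  1.13677e+04]
case z [ 5.79900e+02 -1.25500e+02  1.64100e+02  1.35200e+02 -1.50000e+00
  5.71300e+02 -1.12600e+02  1.13161e+04]
case z [ 5.79900e+02 -1.25500e+02  1.64100e+02  1.35200e+02 -1.50000e+00
  5.71300e+02 -1.12700e+02  1.12562e+04]
case col [ 595.1 -106.1  125.1   68.3  -16.6  597.7 -106.1 7705.7]
tin [ 4.348e+02 -3.555e+02  9.850e+01  6.210e+01 -2.000e+00  4.352e+02
 -3.551e+02  5.754e+03]
tin [ 4.351e+02 -3.541e+02  9.870e+01  5.990e+01 -4.600e+00  4.352e+02
 -3.546e+02  5.496e+03]
tin [ 4.3480e+02 -3.5510e+02  9.7800e+01  5.7000e+01 -4.7000e+00  4.3440e+02
 -3.5430e+02  5.2921e+03]
tinz [ 4.3580e+02 -3.5100e+02  1.0130e+02  6.4100e+01 -3.0000e+00  4.3500e+02
 -3.5140e+02  6.0099e+03]
tinz [ 4.3570e+02 -3.5140e+02  1.0120e+02  6.3200e+01 -3.0000e+00  4.3500e+02
 -3.5190e+02  5.9113e+03]
tinz [ 4.3570e+02 -3.5240e+02  1.0120e+02  6.1200e+01 -3.0000e+00  4.3490e+02
 -3.5260e+02  5.7577e+03]
t 27.2 pos [ 0.4198 -0.0804  0.1569] yaw 73.49 tilt [ 0.0005 -0.0002] F [ 0.9 -0.2 -0.3] w 85.6 j7 1.53
shift [0.0519, 0.3478, 0.1941] turn [0.0006, 0.0, -0.0052]
```

View pics/tz8.png

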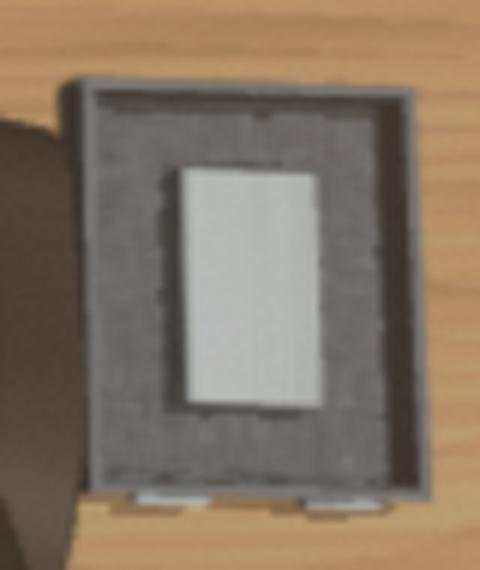

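View pics/tz7.png

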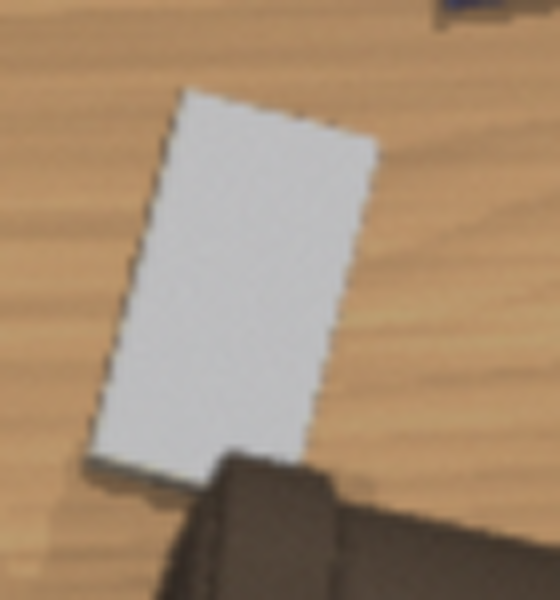

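Request:
{"op": "play_rows", "data": {"rows": [[[0.01,0.06,0],[0,0,0],0.86],[[0.02,0.14,0],[0,0,0],0.86],[[0.03,0.22,0],[0,0,0],0.86],[[0.04,0.3,0.02],[0,0,0],0.86],[[0.052,0.348,0.06],[0,0,0],0.86],[[0.052,0.348,0.12],[0,0,0],0.86],[[0.052,0.348,0.16],[0,0,0],0.86],[[0.052,0.348,0.18],[0,0,0],0.86],[[0.052,0.348,0.18],[0,0,0],0.86],[[0.052,0.348,0.18],[0,0,0],0.86]]}}

```text
clock: 28.2
position: [0.5943, -0.1055, 0.0675]
ee_rot: [2.518, 1.877, 0.001]
force: [0.1, 0.1, 1.2]
width: 0.929
```

Request:
{"op": "play_rows", "data": {"rows": [[[0,0,0],[0,0,0],0.86],[[0,0,0],[0,0,0],0.86],[[0,0,0],[0,0,0],0.86]]}}

```text
clock: 28.5
position: [0.5944, -0.1043, 0.0675]
ee_rot: [2.517, 1.879, 0.002]
force: [0.2, 0.3, 0.3]
width: 0.93
```

```bash
python3 plan.py .5943 -.1047 .0125 73.5;  python3 - <<'E'
from h import *
q,_=snap("scene","16")
zoom(q,190,150,110,120,6,"sz7")
E
```

```text
t 28.5 pos [ 0.5944 -0.1043  0.0675] yaw 73.5 tilt [0.0013 0.0001] F [0.2 0.3 0.3] w 85.5 j7 1.69
shift [-0.0009, -0.0001, 0.11] turn [0.0012, -0.0005, -0.0]
```

View pics/sz7.png

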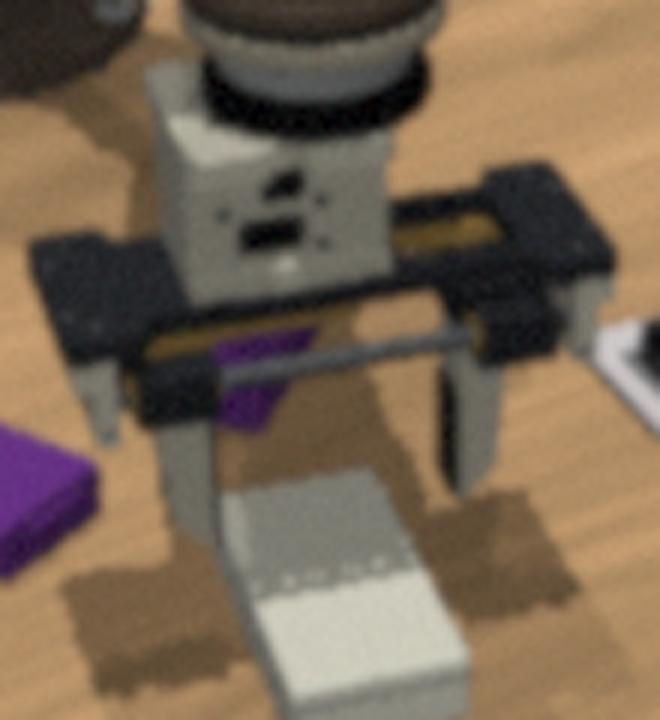

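Request:
{"op": "play_rows", "data": {"rows": [[[-0.001,0,0.03],[0,0,0],0.86],[[-0.001,0,0.06],[0,0,0],0.86],[[-0.001,0,0.085],[0,0,0],0.86],[[-0.001,0,0.1],[0,0,0],0.86],[[-0.001,0,0.108],[0,0,0],0.86],[[-0.001,0,0.11],[0,0,0],0.86],[[-0.001,0,0.11],[0,0,0],0.86],[[-0.001,0,0.11],[0,0,0],0.86]]}}

```text
clock: 29.35
position: [0.5942, -0.105, 0.0122]
ee_rot: [2.517, 1.879, 0.001]
force: [-0.3, -0.3, -0.8]
width: 0.933
```

Request:
{"op": "play_rows", "data": {"rows": [[[0,0,0],[0,0,0],0.7],[[0,0,0],[0,0,0],0.55],[[0,0,0],[0,0,0],0.45],[[0,0,0],[0,0,0],0.3],[[0,0,0],[0,0,0],0.2],[[0,0,0],[0,0,0],0.2],[[0,0,0],[0,0,0],0.2]], "newtons": 25}}

```text
clock: 30.05
position: [0.5939, -0.1048, 0.0119]
ee_rot: [2.517, 1.879, 0.0]
force: [-0.9, -0.1, 3.9]
width: 0.72
```

```bash
python3 plan.py .5943 -.1047 .1 73.5
```

```text
t 30.05 pos [ 0.5939 -0.1048  0.0119] yaw 73.49 tilt [0.0002 0.0001] F [-0.9 -0.1  3.9] w 66.2 j7 1.73
shift [0.0004, 0.0007, -0.1763] turn [0.0002, -0.0002, -0.0002]
```

Request:
{"op": "play_rows", "data": {"rows": [[[0,0,-0.004],[0,0,0],0.2],[[0,0,-0.02],[0,0,0],0.2],[[0,0,-0.06],[0,0,0],0.2],[[0,0,-0.12],[0,0,0],0.2],[[0,0,-0.18],[0,0,0],0.2],[[0,0,-0.24],[0,0,0],0.2],[[0,0,-0.25],[0,0,0],0.2],[[0,0,-0.25],[0,0,0],0.2]]}}

```text
clock: 30.85
position: [0.5944, -0.1049, 0.1379]
ee_rot: [2.516, 1.879, 0.003]
force: [0.5, 1.5, -1.4]
width: 0.718
```

```bash
python3 plan.py .4345 -.3531 .137 86.8;  python3 - <<'E'
from h import *
q,_=snap("scene","17")
zoom(q,190,110,110,120,6,"sz7")
E
```

```text
t 30.85 pos [ 0.5944 -0.1049  0.1379] yaw 73.49 tilt [0.0023 0.0001] F [ 0.5  1.5 -1.4] w 66.1 j7 1.65
shift [-0.5668, -0.1655, 0.0011] turn [0.0021, -0.0004, -0.2219]
```

View pics/sz7.png

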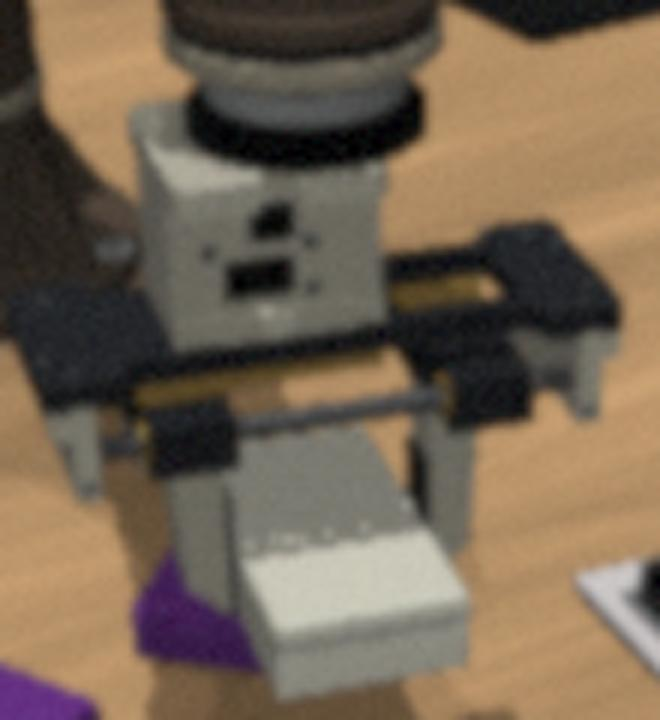

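The case is held level. Carrying it over the box.

Request:
{"op": "play_rows", "data": {"rows": [[[-0.04,-0.012,0],[0,0,-0.02],0.2],[[-0.11,-0.032,0],[0,0,-0.05],0.2],[[-0.19,-0.055,0],[0,0,-0.08],0.2],[[-0.27,-0.079,0],[0,0,-0.11],0.2],[[-0.35,-0.102,0],[0,0,-0.14],0.2],[[-0.43,-0.125,0],[0,0,-0.17],0.2],[[-0.5,-0.146,0],[0,0,-0.2],0.2],[[-0.54,-0.157,0],[0,0,-0.222],0.2],[[-0.567,-0.165,0],[0,0,-0.222],0.2],[[-0.567,-0.165,0],[0,0,-0.222],0.2]]}}

```text
clock: 31.9
position: [0.4324, -0.3544, 0.1358]
ee_rot: [-2.285, -2.153, 0.002]
force: [0.8, 1.0, -1.7]
width: 0.717
```

Request:
{"op": "play_rows", "data": {"rows": [[[0,0,0],[0,0,0],0.2],[[0,0,0.05],[0,0,0],0.2],[[0,0,0.1],[0,0,0],0.2],[[0,0,0.13],[0,0,0],0.2],[[0,0,0.14],[0,0,0],0.2],[[0,0,0.14],[0,0,0],0.2],[[0,0,0.14],[0,0,0],0.2],[[0,0,0.14],[0,0,0],0.2]]}}

```text
clock: 32.7
position: [0.4349, -0.3533, 0.0676]
ee_rot: [2.281, 2.158, 0.001]
force: [-0.3, -0.4, -0.8]
width: 0.722
```

```bash
python3 plan.py .4345 -.3531 .0445 86.8;  python3 - <<'E'
from h import *
q,_=snap("scene","18")
zoom(q,50,150,130,150,5,"sz7")
E
```

```text
t 32.7 pos [ 0.4349 -0.3533  0.0676] yaw 86.83 tilt [ 0.0014 -0.0007] F [-0.3 -0.4 -0.8] w 66.5 j7 2.4
shift [0.0004, -0.0009, 0.0462] turn [0.0014, 0.0006, 0.0005]
```

View pics/sz7.png

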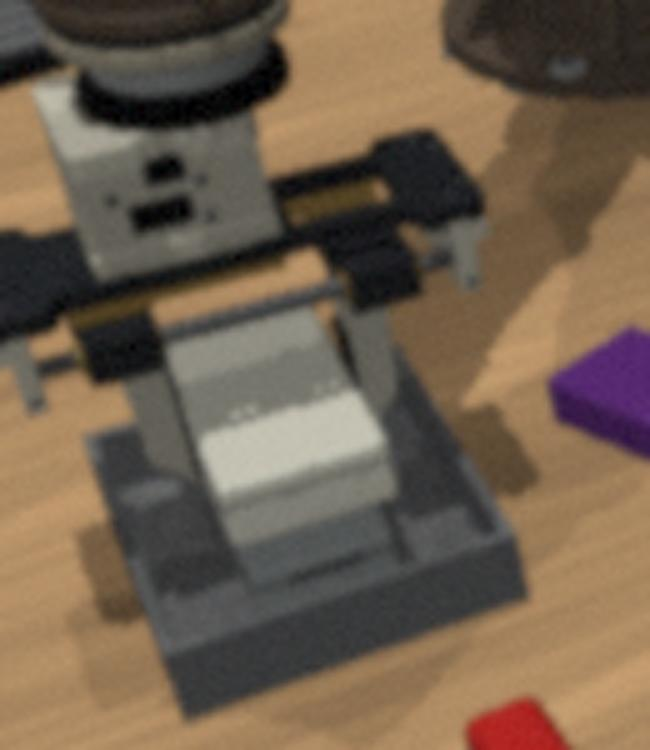

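Request:
{"op": "play_rows", "data": {"rows": [[[0,0,0.02],[0,0,0],0.2],[[0,0,0.035],[0,0,0],0.2],[[0,0,0.044],[0,0,0],0.2],[[0,0,0.046],[0,0,0],0.2],[[0,0,0.046],[0,0,0],0.2],[[0,0,0.046],[0,0,0],0.2],[[0,0,0.046],[0,0,0],0.2]]}}

```text
clock: 33.45
position: [0.4343, -0.3533, 0.0439]
ee_rot: [2.282, 2.158, 0.0]
force: [-1.1, 0.7, -0.5]
width: 0.719
```

Request:
{"op": "play_rows", "data": {"rows": [[[0,0,0.001],[0,0,0],0.2],[[0,0,0.002],[0,0,0],0.2],[[0,0,0.003],[0,0,0],0.2],[[0,0,0.003],[0,0,0],0.2]]}}

```text
clock: 33.85
position: [0.4343, -0.3533, 0.0429]
ee_rot: [2.282, 2.158, 0.001]
force: [-0.8, 1.9, 7.1]
width: 0.719
```

Request:
{"op": "play_rows", "data": {"rows": [[[0,0,0],[0,0,0],0.42],[[0,0,0],[0,0,0],0.46],[[0,0,0],[0,0,0],0.52],[[0,0,0],[0,0,0],0.6],[[0,0,0],[0,0,0],0.6],[[0,0,0],[0,0,0],0.6]]}}

```text
clock: 34.45
position: [0.4341, -0.3532, 0.0421]
ee_rot: [-2.282, -2.158, 0.0]
force: [0.1, 0.1, -0.7]
width: 0.803
```

Request:
{"op": "play_rows", "data": {"rows": [[[0,0,-0.02],[0,0,0],0.6],[[0,0,-0.06],[0,0,0],0.6],[[0,0,-0.12],[0,0,0],0.6],[[0,0,-0.2],[0,0,0],0.6],[[0,0,-0.28],[0,0,0],0.6],[[0.1,0,-0.3],[0,0,0],0.6],[[0.2,0,-0.3],[0,0,0],0.6],[[0.3,0,-0.3],[0,0,0],0.6],[[0.4,-0.05,-0.3],[0,0,0],0.6],[[0.5,-0.1,-0.3],[0,0,0],0.6]]}}

```text
clock: 35.45
position: [0.4027, -0.1107, 0.1928]
ee_rot: [2.281, 2.159, 0.001]
force: [0.4, 0.7, 0.7]
width: 0.802
```

Request:
{"op": "play_rows", "data": {"rows": [[[0.05,0,0],[0,0,0],0.6],[[0.1,0,0],[0,0,0],0.6],[[0.1,0,0],[0,0,0],0.6],[[0.1,0,0],[0,0,0],0.6],[[0.1,0,0],[0,0,0],0.6]]}}

```text
clock: 35.95
position: [0.406, -0.0636, 0.1925]
ee_rot: [2.284, 2.157, 0.0]
force: [0.3, 0.3, 0.0]
width: 0.799
```

```bash
python3 plan.py .4 0 .2 86; python3 - <<'E'
from h import *
q,_=snap("scene","19");p,d=snap("top","19")
P=cloud("top",d);Z=P[...,2];V=p.astype(int).sum(2)
Wb=(380,440,230,302)
for th in(360,400,450):print("case",rect("top",win(V>th,384,436,232,298),.061))
for z in(.045,.05,.055):print("casez",rect("top",win(Z>z,*Wb),.061))
print("z of case top",np.median(Z[255:280,400:420]))
zoom(p,370,220,80,95,6,"tz8");zoom(q,50,190,130,110,6,"sz7")
E
```

```text
t 35.95 pos [ 0.406  -0.0636  0.1925] yaw 86.72 tilt [ 0.0004 -0.0003] F [0.3 0.3 0. ] w 73.5 j7 1.61
shift [0.1262, -0.0192, -0.015] turn [0.0004, 0.0002, 0.0121]
case [ 4.3580e+02 -3.5500e+02  1.2700e+02  6.9600e+01 -3.1000e+00  4.3560e+02
 -3.5480e+02  8.2951e+03]
case [ 4.3560e+02 -3.5450e+02  1.2440e+02  6.8200e+01 -3.2000e+00  4.3520e+02
 -3.5400e+02  7.9852e+03]
case [ 4.3520e+02 -3.5410e+02  1.2350e+02  6.6600e+01 -3.2000e+00  4.3520e+02
 -3.5400e+02  7.7769e+03]
casez [ 4.3510e+02 -3.5160e+02  1.2650e+02  7.3700e+01 -2.5000e+00  4.3490e+02
 -3.5110e+02  8.6494e+03]
casez [ 4.3520e+02 -3.5200e+02  1.2650e+02  7.2600e+01 -1.9000e+00  4.3500e+02
 -3.5190e+02  8.4523e+03]
casez [ 4.3510e+02 -3.5270e+02  1.2650e+02  7.1400e+01 -2.1000e+00  4.3500e+02
 -3.5260e+02  8.2657e+03]
z of case top 0.061246946285694666
```

View pics/top19.png

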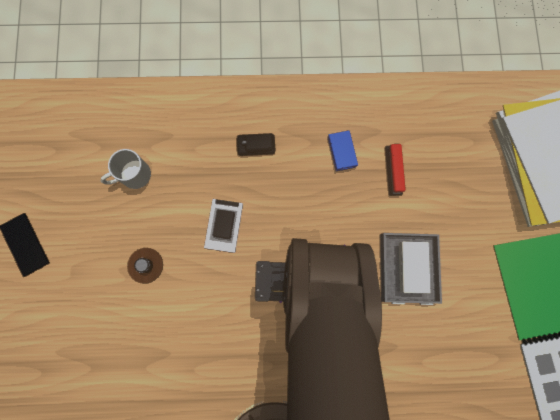

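View pics/tz8.png

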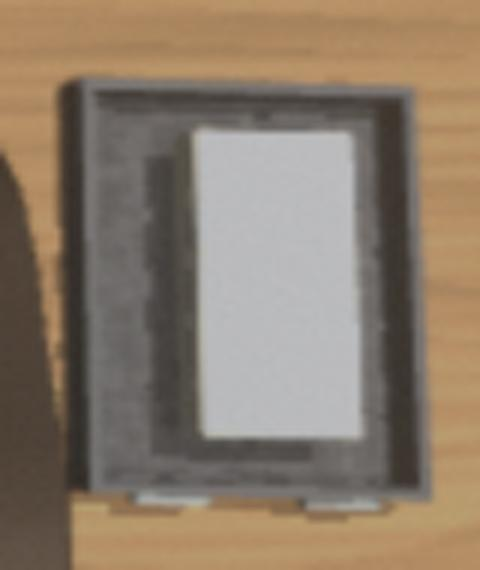

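View pics/sz7.png

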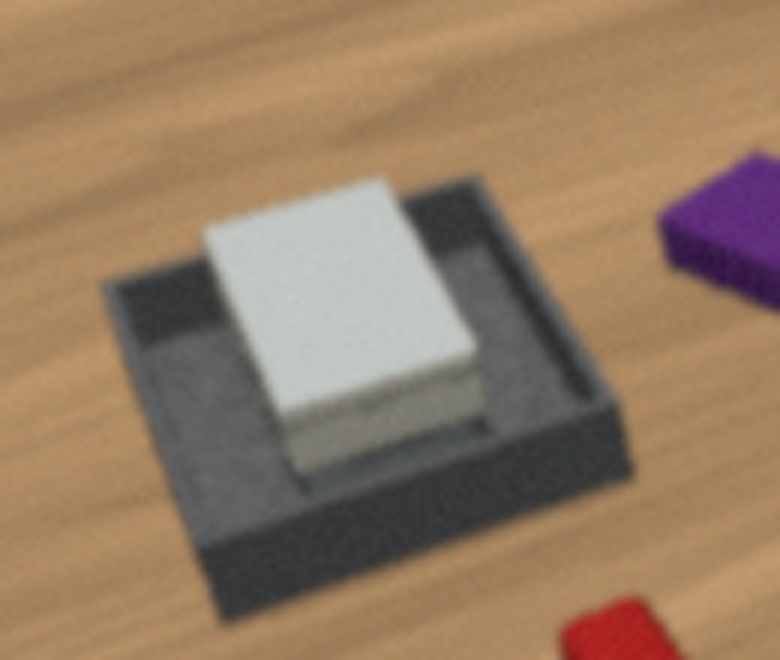

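Case and tin are centred and square. Now a clear final check of the drive, loupe and bystanders.

```bash
python3 - <<'E'
from h import *
p,d=load("top","19");P=cloud("top",d);Z=P[...,2];V=p.astype(int).sum(2);sat=p.max(2).astype(int)-p.min(2)
print("dock",rect("top",win(sat<45,195,250,190,260),.008))
print("drive",rect("top",win(V<190,210,240,209,245),.030))
print("driveZ",rect("top",win(Z>.023,205,243,209,246),.030))
print("coaster",rect("top",win(V<270,120,175,240,290),.006))
print("loupeZ",rect("top",win(Z>.034,130,158,250,280),.044))
print("glass",rect("top",win((V>250)&(V<420),136,150,257,273),.044))
p0,_=load("top","0");D=np.abs(p.astype(int)-p0).sum(2)
for n,w in dict(mouse=(230,280,125,160),mug=(95,160,140,195),stapler=(380,410,138,200)).items():print(n,(win(D,*w)>60).sum())
zoom(p,195,190,60,70,8,"tz8")
E
```

```text
dock [ 5.55400e+02  1.14100e+02  1.33000e+02  8.34000e+01 -1.02000e+01
  5.55300e+02  1.14000e+02  1.05216e+04]
drive [ 555.5  111.5   71.2   46.3  -10.9  555.6  111.4 3002. ]
driveZ [ 556.3  112.2   72.1   48.7  -10.4  556.4  112.4 3186. ]
coaster [ 459.5  312.4   89.7   89.1  -45.3  459.6  311.9 6205.2]
loupeZ [ 458.8  310.2   36.8   36.6   44.9  458.5  310.2 1058.7]
glass [459.3 309.8  29.   28.6  88.5 458.9 310.7 642.7]
mouse 0
mug 0
stapler 0
```

View pics/tz8.png

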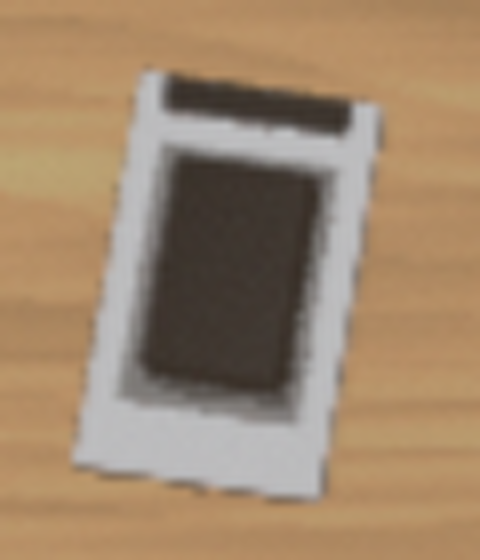

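```bash
python3 -c "
from cell import arm
print(arm.sign_off())"
```

```text
the job is handed in; nothing more can be done
None
```

The pile is taken apart in the order asked and handed in at about 36 s of robot time. The loupe is on the coaster, the drive on the dock, the tin on the box floor and the card case on the tin.

**Last checks, top camera:**

| Item | Centre, from its place | Angle, against its dock or box |
|---|---|---|
| Loupe | about 2 mm off the coaster's middle, standing upright | – |
| Drive | about 2 mm off the dock's middle | within about 0.7° |
| Tin (seen before the case covered it) | about 1 mm off the middle of the floor | about 1.5° off; readings ran from −2.0° to −4.7° against the box's −3.2° |
| Card case | about 1 mm off the middle | within about 1° |

- **Height:** the case top reads 61 mm, as it should resting flat on the tin.
- **Bystanders:** the mouse, mug and stapler show no pixel change from the first picture.
- **Force:** each piece touched down at no more than about 7 N before release, and nothing tipped or dropped.

**Disagreement:** when I let go of the loupe and the drive, the arm's own position put both within 1 mm of their middles, while the top camera shows about 2 mm. That is about the stated calibration error, so I left them rather than grasp them again.

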